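Close the pressure tester and lift its guard off the sealing cap

ROBOT

A 7-joint arm with a two-finger parallel gripper is mounted at the origin on the work surface. World frame = base frame: x ahead of the robot, y to its left, z up, the work surface at z = 0. Lengths are in m, angles in rad, forces in N, time in s.
With the tool pointing down it reaches from about 0.35 to 0.9 m from the base axis. Payload 8.1 kg.
Tool frame: the origin (TCP) lies between the finger pads; the fingertips stand 8 mm ahead of it and the grasp point (between the pads) lies 11 mm behind it (arm.tcp_to_tips is the distance from the TCP to the fingertips, in m); z points along the fingers, x is the direction in which the jaws open and shut, and the axes are right-handed (so a half turn about z gives the same grasp; the last joint's range is limited). The gripper opens to 92 mm and grips with 3 to 60 N. Pads are 19 mm wide; open, the fingers measure 130 mm over their backs; the gripper's body (75 mm by 190 mm) begins 47 mm behind the grasp point.
Start: joints at [1.214, 0.434, 0.025, 1.573, -0.012, 1.134, -0.075], TCP at [0.157, -0.605, 0.235] pointing down, gripper open.
Joint ranges: [-2.62, 2.62], [-0.44, 2.09], [-1.27, 1.32], [0.08, 2.57], [-1.32, 4.46], [0.12, 2], [-2.74, 2.74]. Speed limits (rad/s): [2.22, 2.22, 3.01, 3.01, 3.14, 3.14, 3.14].

INTERFACE

Orientations are given as a rotation vector (axis times angle).
In Python, from cell import arm, eyes gives the robot as it stands.
- The arm moves only by the tool play_rows, never from a script. Its argument "rows" is a list of rows, each a list of 3 entries, a list of its own where there are three numbers: the shift along the tool's x, y, z each as a share of 50 cm, from -1 to 1, then the turn, a rotation vector about the tool's x, y, z each as a share of 60 degrees, from -1 to 1, then the opening, from -1 (shut) to 1 (fully open), so that 0 is half open. In form: [[[dx, dy, dz], [ax, ay, az], grip], ...]. A call has 1 to 10 rows; each row is the pose to reach, as a shift and turn from the pose commanded when the call began, along the tool's axes at that moment; what a row does not reach only later rows make up. A row lasts 1/10 s, in which the tool goes at most 50 mm and 8.59 degrees, less where a joint would pass 70% of its speed; a pose out of reach is approached as far as the arm can. A call with a number of a shift or a turn outside -1 to 1 is refused whole. A call with a gripper value outside its range is refused whole. The fingers move at their own pace and stop on an object; "newtons" is the grip in N (left out, the last holds). Time passes only in rows, so rows that repeat a pose let the fingers close. It gives the time, the measured TCP pose, the force and the opening at its end, in the units of the state.
- arm.observe(): the state, without advancing time (a new reading comes with each control period).
- eyes.get_image(name): name is "scene" or "top" or "wrist"; returns (picture, depth): 420x560x3 uint8, red, green, blue; 420x560 float32, m along the optical axis (not along the pixel's ray), 0 where there is no reading.
- eyes.get_calibration(name): a dict with "intrinsics" (3x3 intrinsics, pixels), "R" (3x3) and "t" (3): a world point X has camera coordinates R X + t. Camera axes: x right, y down, z forward; pixel columns grow to the right and rows downward; lengths in m; the calibration is good to about 2 mm. A picture is of the moment at which its call begins: read the wrist's pose just before it. get_calibration takes no time and is no camera call; for the wrist camera it gives the pose at the moment of the call.
- arm.sign_off(): hands the job in, once; it reports no verdict.
The state is a dict: "clock": time; "joints": joint angles; "dq": joint speeds; "joint_efforts": joint torques, N m; "position": TCP position; "ee_rot": TCP orientation; "force": force on the tool from outside, world axes, zero at the start; "ft_torque": the same for the moment, N m; "width": opening from 0.0 (shut) to 1.0 (fully open).
Only numpy, scipy, OpenCV 4.12 (cv2) and the standard library are available. Lean on these libraries where they do the work, as an engineer would, in place of code of your own. Each camera call takes 0.05 s, during which the arm holds its last target.

TASK

Put the brass bursting disc holder, hub up, into the recess of the pressure tester's test head and press it firmly home until its flange is flush with the head. Then pick up the sealing cap by its stem with the guard still riding on it, and lower the two together onto the head, set down and not dropped. Finally lift the guard alone by its neck until its rim is clear above the tip of the stem, leaving the cap seated as it was so that the hose can be coupled to it, and finish while still holding the guard level there above the cap; leave the other things on the bench where they are.

Things in the scene. Friction and masses are not known exactly. Their poses are not given: they have to be found in the camera images.
- head_face (a point): centre of the flat top face of the pressure tester's test head: an upright round steel head, 80 mm diameter, on a bolted flange 108 mm across whose top is 32 mm below the face. The open recess in the middle of the face is 43 mm in diameter and 10 mm deep. z is up
- holder_mid (a point): bursting disc holder, loose brass part standing upright on the bench: round flange 40 mm diameter, 10 mm thick, foot edge chamfered; round hub on top, 20 mm diameter, 20 mm tall; 30 mm tall in all. This point is on its axis 15 mm above its underside, 5 mm above the flange's top; when flush in the recess it is 5 mm above the head face. z is up its axis
- cap_stem (a point): grip point on the stem of the sealing cap (inner lid), a round upright stem 18 mm in diameter. Cap and guard stand nested on the bench; only the stem shows, its top 32 mm standing out of the guard's neck. This point is on the axis, 11 mm below the stem's tip, 21 mm above the neck's top edge, 97 mm above the cap's lower edge. Lifting by the stem brings the guard along
- cap_seat (a point): centre of the cap's inside shoulder, which comes to rest on the head face (then the two points meet within the fit); 81 mm below cap_stem, 16 mm above the cap's lower edge. Below it the skirt, 86 mm wide inside, slips loosely over the 80 mm head; above it a pocket 34 mm wide, 24 mm deep takes the holder's hub. z is up
- guard_neck (a point): grip point on the neck of the guard (outer lid): an upright tube on the guard's roof, 42 mm outside diameter, 34 mm bore, 28 mm tall, with the stem passing through it. This point is on the neck's axis, 10 mm below its top edge, 18 mm above the roof; while nested 31 mm below cap_stem. z is up the axis
- guard_rim (a point): centre of the guard's open lower rim, 63 mm below guard_neck. While nested it is 13 mm below cap_seat (3 mm above the cap's lower edge). Guard's rim is clear of the stem when it is higher than the stem's tip, 105 mm above its nested height
- holder: the bursting disc holder, about 0.14 kg, origin at the centre of its underside
- cap: the sealing cap, inner lid: loose round steel cap, 92 mm diameter, 44 mm tall without the stem, 108 mm with it, about 0.3 kg, hidden under the guard at the start; origin at the centre of its lower edge
- guard: the guard, outer lid: loose round aluminium cover, 110 mm outside and 104 mm inside diameter, roof top 45 mm and neck top 73 mm above its rim, about 0.2 kg. The underside of its roof rests on the cap's top; it can shift sideways on the cap by 3 mm. Origin at the centre of its lower rim
- tester: the fixed pressure tester: grey steel case 140 x 250 mm, 56 mm high, with the test head near its right end; it reaches 65 mm to the head's -y and 185 mm to its +y, where a brass block with a round pressure gauge stands 145 mm from the head's axis, top 77 mm above the head face. Origin on the bench under the head's axis, 96 mm below the head face
- valve_head: bystander: chrome extinguisher valve head standing upright, 52 mm across with two levers reaching 77 mm to its -x, 92 mm tall, origin at the centre of its underside
- collar: bystander: green plastic collar lying flat, 54 mm outside diameter, 37 mm bore, 22 mm tall, origin at the centre of its underside
- horn: bystander: black rubber discharge horn standing on its 84 mm mouth, 165 mm tall, origin at the centre of its underside
- wrench: bystander: steel wrench lying flat, 180 mm long along its x, origin under its middle
- grease_jar: bystander: white jar with black cap, 52 mm diameter, 55 mm tall, origin at the centre of its underside
- plug: bystander: small steel plug, 24 mm across, 30 mm tall, origin at the centre of its underside
- parts_tray: bystander: grey plastic parts tray, 130 x 90 mm, 25 mm tall, origin at the centre of its underside
Not all that is in view belongs to the job. What is shaped like the guard but purple, red or turquoise is not meant.

How it is judged:
By the outcome, as a careful person would: the job done as asked, in the order asked, and still so for the second after the job is handed in, while the arm keeps its last pose, push and grip.
It also fails if it takes over 72 s, if anything falls off the work surface, if the arm or the gripper's body presses on something with over 40 N, if the wrist force passes 120 N, or if a joint passes its speed limit or range.

## Working session

There is one attempt and no reset: what is moved stays moved. The work goes in short steps, Python scripts to look and compute and a tool call to move; the robot and the scene stay as the last step left them, time stands still between calls to the robot, and variables do not carry over. Pictures are saved under pics/ and viewed, and the job is handed in when it is done.

Besides the shell and the picture viewer there is one more tool, called after ">>>" as name([rows], argument=value, ...), one row to a line, values as JSON. play_rows: Moves the arm, as the interface text tells. Its arguments: {"type":"object","properties":{"rows":{"type":"array","items":{"type":"array"}},"newtons":{"type":"number"}},"required":["rows"]}

```bash
ls; mkdir -p pics
python3 - <<'E'
from cell import arm, eyes
import cv2, numpy as np
s=arm.observe(); print(s)
for n in ["scene","top","wrist"]:
    c=eyes.get_calibration(n); print(n,c)
    p,d=eyes.get_image(n)
    cv2.imwrite(f"pics/{n}0.png",p[:,:,::-1]); np.savez(f"pics/{n}0.npz",p=p,d=d,**c)
print(arm.tcp_to_tips)
E
```

```text
pics
{'clock': 0.0, 'joints': array([ 1.21440984,  0.43519671,  0.0249393 ,  1.57413717, -0.0115811 ,
        1.13400454, -0.07509865]), 'dq': array([ 0.00199828, -0.00164233, -0.00106459,  0.00143783,  0.00062385,
       -0.00085223,  0.00044747]), 'joint_efforts': array([ 4.39414480e-04, -6.67847013e+01,  9.84627642e-01, -3.14455676e+01,
       -6.07424229e-02,  4.29170066e-02,  1.72022424e-04]), 'position': array([ 0.15674418, -0.60448449,  0.23394541]), 'ee_rot': array([-2.48400160e+00,  1.92196219e+00,  2.12188703e-03]), 'force': array([-0.62487365,  0.65337455, -0.08656677]), 'ft_torque': array([0.05186482, 0.07799256, 0.02036836]), 'width': 0.9994763701969434}
scene {'intrinsics': array([[485.93332649,   0.        , 281.15875157],
       [  0.        , 485.93332649, 212.72418097],
       [  0.        ,   0.        ,   1.        ]]), 'R': array([[ 3.40496669e-01,  9.40245527e-01, -6.06353454e-04],
       [ 6.73365347e-01, -2.44299763e-01, -6.97779862e-01],
       [-6.56232526e-01,  2.37183421e-01, -7.16312011e-01]]), 't': array([-0.16863974, -0.2868935 ,  1.58039905])}
top {'intrinsics': array([[383.22309861,   0.        , 279.0332605 ],
       [  0.        , 383.22309861, 214.10131853],
       [  0.        ,   0.        ,   1.        ]]), 'R': array([[ 0.00305567, -0.99993125, -0.01132057],
       [-0.98696645, -0.0011942 , -0.16092171],
       [ 0.16089713,  0.01166475, -0.98690225]]), 't': array([0.00978552, 0.53794193, 0.90545715])}
wrist {'intrinsics': array([[372.82579222,   0.        , 278.13843949],
       [  0.        , 372.82579222, 212.91328844],
       [  0.        ,   0.        ,   1.        ]]), 'R': array([[ 0.25056219, -0.96809961, -0.00131421],
       [-0.92039021, -0.23863458,  0.30973439],
       [-0.30016736, -0.07639815, -0.95082221]]), 't': array([-0.625564  , -0.03814663,  0.39293831])}
0.008
```

View pics/scene0.png

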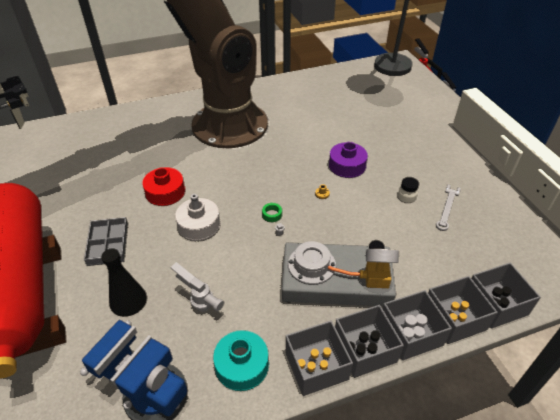

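View pics/top0.png

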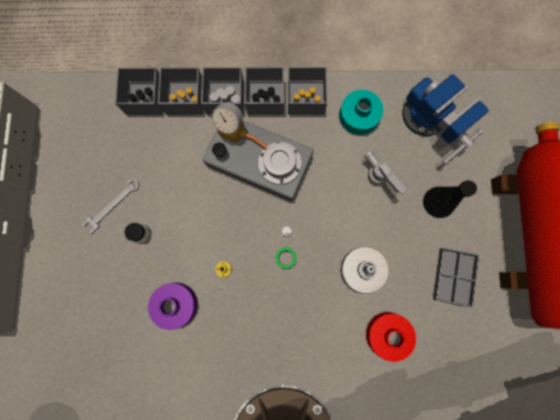

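View pics/wrist0.png

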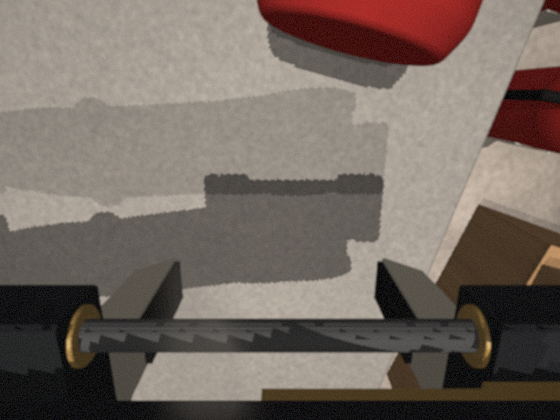

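The red, purple and turquoise lids are decoys. The white lid with a grey stem is at scene (197,215) and top (366,269), and it's the only one showing a stem. The brass holder is at scene (323,191) and top (224,269). The head is at scene (313,255) and top (281,160). I'll check these in an enlarged crop.

```bash
cat > h.py <<'E'
import numpy as np, cv2
from scipy.spatial.transform import Rotation as Ro
def load(f): 
    z=np.load(f); return {k:z[k] for k in z.files}
def snap(n,f):
    from cell import arm,eyes
    c=eyes.get_calibration(n); p,d=eyes.get_image(n)
    cv2.imwrite(f"pics/{f}.png",p[:,:,::-1]); np.savez(f"pics/{f}.npz",p=p,d=d,**c); return load(f"pics/{f}.npz")
def ray(c,uv):
    v=np.linalg.inv(c['intrinsics'])@np.array([uv[0],uv[1],1.]); C=-c['R'].T@c['t']; return C,c['R'].T@v
def plane(c,uv,z):
    C,v=ray(c,uv); return C+v*(z-C[2])/v[2]
def tri(obs):
    A=np.zeros((3,3));b=np.zeros(3)
    for c,uv in obs:
        C,v=ray(c,uv); v=v/np.linalg.norm(v); P=np.eye(3)-np.outer(v,v); A+=P;b+=P@C
    X=np.linalg.solve(A,b)
    return X,[np.linalg.norm((np.eye(3)-np.outer(*(2*[ray(c,uv)[1]/np.linalg.norm(ray(c,uv)[1])])))@(X-ray(c,uv)[0])) for c,uv in obs]
def proj(c,X):
    q=c['intrinsics']@(c['R']@np.asarray(X)+c['t']); return q[:2]/q[2]
def cloud(c):
    d=c['d']; v,u=np.mgrid[:420,:560]; K=c['intrinsics']
    P=np.stack([(u-K[0,2])/K[0,0]*d,(v-K[1,2])/K[1,1]*d,d],-1)
    return (P-c['t'])@c['R']
def crop(f,u,v,r,k,out):
    im=cv2.imread(f"pics/{f}.png"); a=im[max(0,v-r):v+r,max(0,u-r):u+r]; cv2.imwrite(f"pics/{out}.png",cv2.resize(a,None,fx=k,fy=k,interpolation=cv2.INTER_CUBIC));
E
python3 - <<'E'
from h import *
out=[]
for f,pts in (("scene0",[(197,212),(323,191),(313,258)]),("top0",[(366,269),(224,269),(281,161)])):
    im=cv2.imread(f"pics/{f}.png")
    out.append(np.hstack([cv2.resize(im[v-32:v+32,u-32:u+32],(256,256),interpolation=cv2.INTER_CUBIC) for u,v in pts]))
cv2.imwrite("pics/crops.png",np.vstack(out))
E
```

```text
(no output)
```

View pics/crops.png

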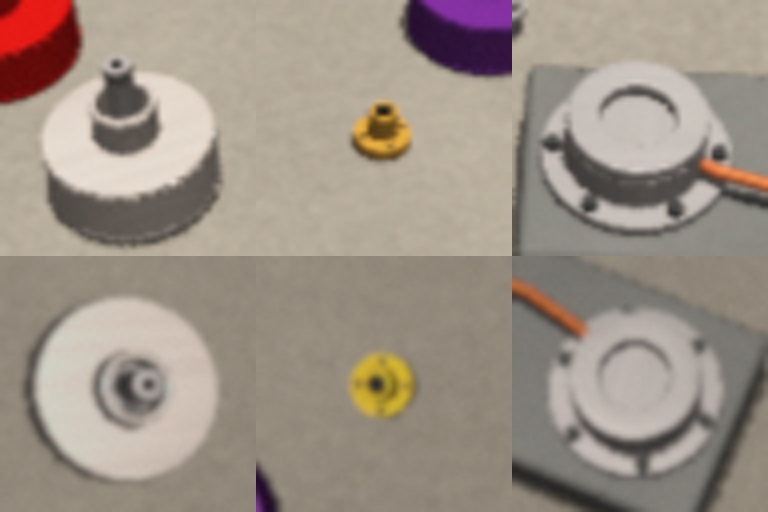

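The crops show the stemmed white lid (left), the brass holder hub up (middle) and the head with its open recess (right). Next is a coarse triangulation.

Run:
```python
from h import *
s=load("pics/scene0.npz");t=load("pics/top0.npz")
for n,a,b in (("stemtip",(194.2,195.7),(370.75,269)),("hubtop",(322.8,186.5),(222.3,269)),("head",(312.5,255.5),(280,158.8))):
    print(n,*tri([(s,a),(t,b)]), cloud(t)[int(b[1]),int(b[0])])
    
from cell import arm
o=arm.observe(); print(Ro.from_rotvec(o['ee_rot']).as_matrix().round(3))
c=load("pics/wrist0.npz"); C=-c['R'].T@c['t']; R=Ro.from_rotvec(o['ee_rot']).as_matrix()
print("cam in tool",R.T@(C-o['position']),(R.T@c['R'].T).round(3))
```

```text
stemtip [ 0.40310588 -0.19527569  0.10637876] [np.float64(0.001487844241400584), np.float64(0.0014878442414006045)] [ 0.40265695 -0.1948237   0.10739848]
hubtop [0.40382714 0.15243764 0.02779451] [np.float64(0.0019477109106990187), np.float64(0.0019477109106990202)] [0.40321798 0.15132623 0.02765314]
head [0.66576673 0.01034006 0.09110426] [np.float64(0.001988266929447102), np.float64(0.0019882669294471627)] [0.66984584 0.00854907 0.08238963]
[[ 0.251 -0.968 -0.   ]
 [-0.968 -0.251  0.001]
 [-0.001  0.    -1.   ]]
cam in tool [ 0.00130247 -0.08513653 -0.15050297] [[ 1.    -0.    -0.   ]
 [ 0.     0.951  0.31 ]
 [ 0.    -0.31   0.951]]
```

```bash
cat >> h.py <<'E'
def plan(target,yaw=None):
    "shares to bring TCP to target (world), tool down with tool x at azimuth yaw (deg)"
    from cell import arm
    o=arm.observe(); R=Ro.from_rotvec(o['ee_rot']).as_matrix()
    d=R.T@(np.asarray(target)-o['position'])/0.5
    if yaw is None: yaw=np.degrees(np.arctan2(R[1,0],R[0,0]))
    a=np.radians(yaw); x=np.array([np.cos(a),np.sin(a),0]); z=np.array([0,0,-1.]); G=np.stack([x,np.cross(z,x),z],1)
    r=Ro.from_matrix(R.T@G).as_rotvec(); r=np.degrees(r)/60
    print("pos",o['position'].round(4),"yaw",np.degrees(np.arctan2(R[1,0],R[0,0])).round(2),"tilt",(R[:,2]).round(4),"t",round(o['clock'],2))
    print("shift",d.round(4).tolist(),"turn",r.round(4).tolist(),"mm",np.linalg.norm(d*500).round(1))
E
python3 -c "
from h import *
plan([.44,-.15,.30],-37)"
```

```text
pos [ 0.1568 -0.6046  0.2341] yaw -75.46 tilt [-4.0e-04  1.1e-03 -1.0e+00] t 0.15
shift [-0.7381, -0.7765, -0.131] turn [-0.0003, 0.0011, -0.641] mm 539.7
```

>>> play_rows([
  [[-0.738,-0.776,-0.131],[0,0.001,-0.641],1],
  [[-0.738,-0.776,-0.131],[0,0.001,-0.641],1],
  [[-0.738,-0.776,-0.131],[0,0.001,-0.641],1],
  [[-0.738,-0.776,-0.131],[0,0.001,-0.641],1],
  [[-0.738,-0.776,-0.131],[0,0.001,-0.641],1],
  [[-0.738,-0.776,-0.131],[0,0.001,-0.641],1],
  [[-0.738,-0.776,-0.131],[0,0.001,-0.641],1],
  [[-0.738,-0.776,-0.131],[0,0.001,-0.641],1],
  [[-0.738,-0.776,-0.131],[0,0.001,-0.641],1],
  [[-0.738,-0.776,-0.131],[0,0.001,-0.641],1],
])

```text
clock: 1.15
position: [0.4197, -0.1818, 0.2958]
ee_rot: [2.978, -0.997, 0.002]
force: [1.1, -1.4, 0.7]
width: 1.001
```

```bash
python3 -c "
from h import *
plan([.66,.01,.31],-37)"
```

```text
pos [ 0.4197 -0.1818  0.2958] yaw -37.02 tilt [ 8.0e-04 -1.3e-03 -1.0e+00] t 1.15
shift [0.1527, -0.5957, -0.0285] turn [0.0005, -0.0014, -0.0004] mm 307.8
```

```bash
python3 -c "
from h import *
snap('wrist','w_lid1')
plan([.66,.01,.31],-37)"
```

```text
pos [ 0.4244 -0.1737  0.2971] yaw -36.49 tilt [ 0.0051  0.002  -1.    ] t 1.2
shift [0.1603, -0.5756, -0.0226] turn [-0.0044, -0.0028, 0.0084] mm 299.0
```

View pics/w_lid1.png

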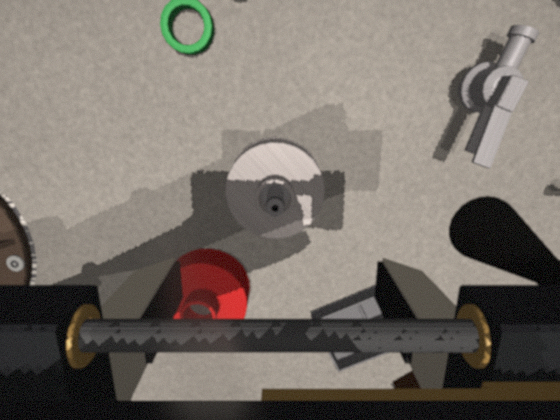

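The lid is at about (275,190), with its stem tip at (275,208). Now the head.

>>> play_rows([
  [[0.16,-0.576,-0.02],[-0.004,-0.003,0],1],
  [[0.16,-0.576,-0.02],[-0.004,-0.003,0],1],
  [[0.16,-0.576,-0.02],[-0.004,-0.003,0],1],
  [[0.16,-0.576,-0.02],[-0.004,-0.003,0],1],
  [[0.16,-0.576,-0.02],[-0.004,-0.003,0],1],
  [[0.16,-0.576,-0.02],[-0.004,-0.003,0],1],
  [[0.16,-0.576,-0.02],[-0.004,-0.003,0],1],
  [[0.16,-0.576,-0.02],[-0.004,-0.003,0],1],
  [[0.16,-0.576,-0.02],[-0.004,-0.003,0],1],
])

```text
clock: 2.1
position: [0.6559, -0.003, 0.3051]
ee_rot: [2.974, -0.997, -0.006]
force: [-0.1, -0.3, 0.1]
width: 1.001
```

```bash
python3 -c "
from h import *
snap('wrist','w_head1')
plan([.70,.03,.26],-37)"
```

```text
pos [ 0.6558 -0.0034  0.3054] yaw -37.1 tilt [-0.0048 -0.0034 -1.    ] t 2.15
shift [0.0305, -0.1071, 0.0902] turn [0.0054, 0.0017, -0.0016] mm 71.7
```

View pics/w_head1.png

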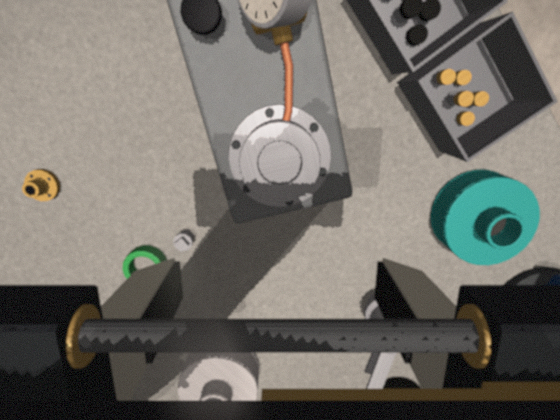

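>>> play_rows([
  [[0.03,-0.107,0.09],[0.005,0.002,0],1],
  [[0.03,-0.107,0.09],[0.005,0.002,0],1],
  [[0.03,-0.107,0.09],[0.005,0.002,0],1],
  [[0.03,-0.107,0.09],[0.005,0.002,0],1],
])

```text
clock: 2.55
position: [0.6999, 0.0305, 0.2605]
ee_rot: [2.979, -0.998, 0.0]
force: [-0.1, -0.3, -0.2]
width: 0.999
```

```bash
python3 -c "
from h import *
snap('wrist','w_head2')
plan([.40,.155,.20],-37)
for f in('w_head1','w_head2'):
    u,v=proj(load(f'pics/{f}.npz'),[.666,.009,.096]).astype(int); print(u,v)
    crop(f,u,v,70,4,f+'c')
"
```

```text
pos [0.7001 0.0302 0.2613] yaw -37.09 tilt [ 1.4e-03 -2.0e-04 -1.0e+00] t 2.6
shift [-0.6294, 0.163, 0.1217] turn [-0.0006, -0.0012, -0.0016] mm 330.7
277 164
260 232
```

View pics/w_head1c.png

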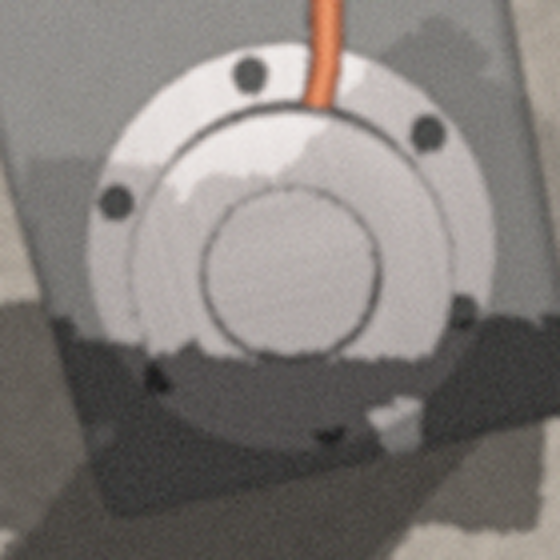

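View pics/w_head2c.png

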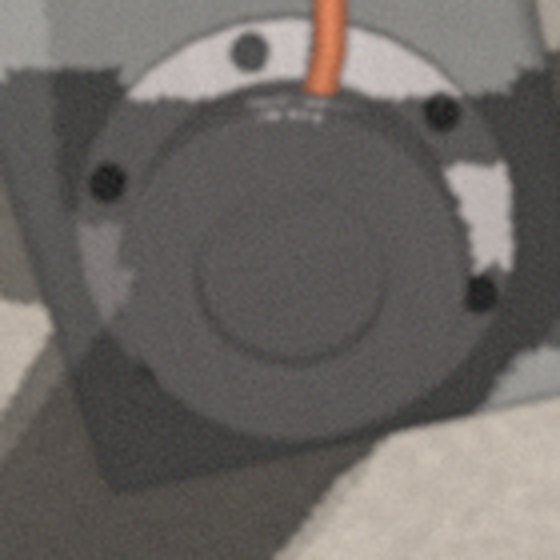

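Run:
```python
from h import *
a=load('pics/w_head1.npz');b=load('pics/w_head2.npz');s=load("pics/scene0.npz");t=load("pics/top0.npz")
o=[(a,(279.4,161.4)),(b,(262.4,231.1))]
print(tri(o), plane(*o[0],.096),plane(*o[1],.096))
print(tri(o+[(s,(312.5,255.5)),(t,(280,158.8))]))
for c,u,v in((a,279,140),(b,262,231)):
    print(plane(c,(u,v),.096))
P=cloud(a)
# face points: ring 25..38mm
for c in(a,b):
    P=cloud(c); r=np.hypot(P[...,0]-.667,P[...,1]-.008); m=(r>.025)&(r<.037)&(P[...,2]>.08)&(P[...,2]<.12); print("face z",np.median(P[m][:,2]),m.sum())
    m=(r<.017)&(P[...,2]>.07); print("recess z",np.median(P[m][:,2]))
# outer face rim pts manual view1 crop: left 131?, right 452 ; view2 left 133,right 470
for c,u0,v0,xl,xr,xt,xb,y,x in((a,277,164,201,381,185,357,271,291),(b,260,232,195,386,192,364,278,291)):
    f=lambda X,Y:plane(c,(u0-70+(X+.5)/4-.5,v0-70+(Y+.5)/4-.5),.096)
    L,Rr,T,B=f(xl,y),f(xr,y),f(x,xt),f(x,xb)
    print("dia",np.linalg.norm(L-Rr),np.linalg.norm(T-B),"c",(L+Rr)/2,(T+B)/2)
```

```text
(array([0.66931528, 0.01094393, 0.1005519 ]), [np.float64(0.00010076801426057365), np.float64(0.00010076801426066136)]) [0.66874681 0.01034577 0.096     ] [0.66817055 0.00960659 0.096     ]
(array([0.66692204, 0.00963283, 0.09193832]), [np.float64(0.0013687261347523649), np.float64(0.0011336975654126628), np.float64(0.0022617272005812407), np.float64(0.0023230000025921582)])
[0.68081707 0.02698305 0.096     ]
[0.66794164 0.00990069 0.096     ]
face z 0.09650102583645943 2433
recess z 0.3891679773113814
face z 0.09648940943613865 2668
recess z 0.08648071946575055
dia 0.04367432415709689 0.04205839056261725 c [0.66873976 0.01038173 0.096     ] [0.66851032 0.01007251 0.096     ]
dia 0.04312580012172052 0.04152381343671436 c [0.66804794 0.00966906 0.096     ] [0.6678946  0.00928818 0.096     ]
```

>>> play_rows([
  [[-0.63,0.163,0.06],[0,0,0],1],
  [[-0.63,0.163,0.06],[0,0,0],1],
  [[-0.63,0.163,0.06],[0,0,0],1],
  [[-0.63,0.163,0.12],[0,0,0],1],
  [[-0.63,0.163,0.12],[0,0,0],1],
  [[-0.63,0.163,0.12],[0,0,0],1],
  [[-0.63,0.163,0.12],[0,0,0],1],
  [[-0.63,0.163,0.12],[0,0,0],1],
  [[-0.63,0.163,0.12],[0,0,0],1],
])

```text
clock: 3.5
position: [0.4002, 0.1557, 0.2014]
ee_rot: [-2.978, 0.997, -0.005]
force: [-0.0, -0.0, 0.5]
width: 0.998
```

```bash
python3 -c "
from h import *
snap('wrist','w_hol1')
plan([.425,.188,.15],-37)
print(proj(load('pics/w_hol1.npz'),[.404,.152,.03]))
"
```

```text
pos [0.401  0.1556 0.2013] yaw -37.09 tilt [ 3.5e-03  5.0e-04 -1.0e+00] t 3.55
shift [-0.0011, -0.0804, 0.1029] turn [-0.0024, -0.0023, -0.0016] mm 65.3
[281.83423185 191.85253921]
```

View pics/w_hol1.png

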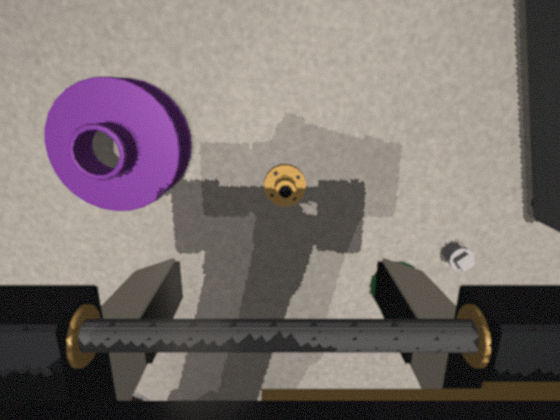

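The holder is at (286,186), hub up. I'll take a second, nearer view.

>>> play_rows([
  [[0,-0.08,0.1],[-0.002,-0.002,0],1],
  [[0,-0.08,0.1],[-0.002,-0.002,0],1],
  [[0,-0.08,0.1],[-0.002,-0.002,0],1],
])

```text
clock: 3.85
position: [0.4244, 0.1883, 0.1489]
ee_rot: [2.978, -0.997, -0.008]
force: [0.4, 0.5, 0.2]
width: 0.999
```

Run:
```python
from h import *
snap('wrist','w_hol2')
for f in('w_hol1','w_hol2'):
    c=load(f'pics/{f}.npz')
    hsv=cv2.cvtColor(c['p'],cv2.COLOR_RGB2HSV); m=cv2.inRange(hsv,(12,110,60),(35,255,255)); 
    m[280:]=0
    m=cv2.morphologyEx(m,cv2.MORPH_CLOSE,np.ones((9,9)))
    cs,_=cv2.findContours(m,cv2.RETR_EXTERNAL,cv2.CHAIN_APPROX_NONE); k=max(cs,key=cv2.contourArea); e=cv2.fitEllipse(k); print(f,e,cv2.boundingRect(k))
    u,v=map(int,e[0]); crop(f,u,v,40,6,f+'c')
    P=cloud(c)
    mm=m>0; z=P[mm][:,2]; print(np.percentile(z,[10,50,90,98]))
    print("flange c on z=.01",plane(c,e[0],.010))
```

```text
w_hol1 ((284.413330078125, 184.90174865722656), (40.35723114013672, 40.77433395385742), 90.76464080810547) (264, 165, 42, 41)
[0.00968796 0.01106248 0.03081279 0.03174929]
flange c on z=.01 [0.40704144 0.15159838 0.01      ]
w_hol2 ((286.8118896484375, 245.02931213378906), (44.888851165771484, 45.47663879394531), 101.41191864013672) (264, 223, 46, 45)
[0.00963617 0.01102539 0.03054992 0.03137522]
flange c on z=.01 [0.40751804 0.15224147 0.01      ]
```

View pics/w_hol1c.png

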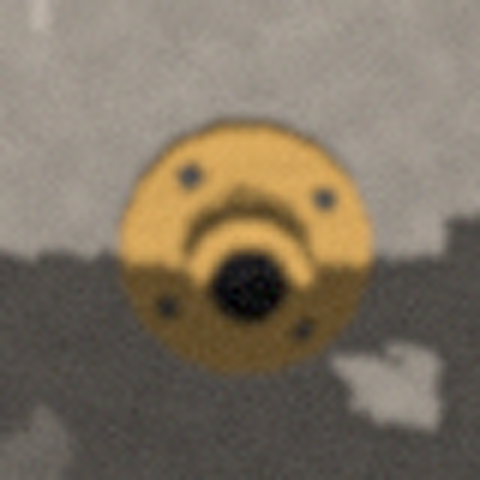

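View pics/w_hol2c.png

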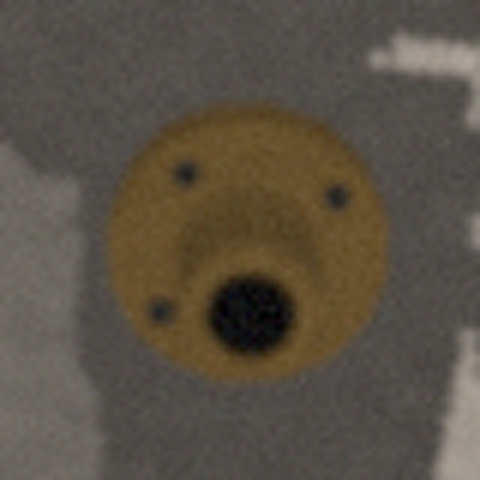

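Run:
```python
from h import *
a=load('pics/w_hol1.npz');b=load('pics/w_hol2.npz')
o=[(a,(284.9,191.1)),(b,(287.9,256.9))]
print(tri(o),plane(*o[0],.03),plane(*o[1],.03))
print(tri([(a,(284.4,184.9)),(b,(286.8,245.0))]))
plan([.4070,.1517,.06],-37)
plan([.4070,.1517,.021],-37)
```

```text
(array([0.40677926, 0.15078296, 0.03004127]), [np.float64(0.00022174542882096693), np.float64(0.00022174542882098244)]) [0.40659514 0.15090567 0.03      ] [0.4069464  0.15063458 0.03      ]
(array([0.40645131, 0.15068893, 0.00553082]), [np.float64(9.852041010007222e-08), np.float64(9.85204101385773e-08)])
pos [0.4242 0.1879 0.1498] yaw -37.03 tilt [-4.3e-03 -1.0e-04 -1.0e+00] t 3.9
shift [0.0168, 0.078, 0.1798] turn [0.0025, 0.0032, -0.0005] mm 98.4
pos [0.4242 0.1879 0.1498] yaw -37.03 tilt [-4.3e-03 -1.0e-04 -1.0e+00] t 3.9
shift [0.0171, 0.0778, 0.2578] turn [0.0025, 0.0032, -0.0005] mm 134.9
```

>>> play_rows([
  [[0.0165,0.079,0.13],[0.0025,0.003,0],0],
  [[0.0165,0.079,0.13],[0.0025,0.003,0],0],
  [[0.0165,0.079,0.13],[0.0025,0.003,0],0],
  [[0.0165,0.079,0.13],[0.0025,0.003,0],0],
  [[0.0165,0.079,0.13],[0.0025,0.003,0],0],
])

```text
clock: 4.4
position: [0.4082, 0.1529, 0.0869]
ee_rot: [-2.976, 0.996, -0.006]
force: [0.3, -0.2, 0.6]
width: 0.613
```

Run:
```python
from h import *
snap('wrist','w_hol3')
for i in range(3): plan([.4068,.1510,.0215],-37)
```

```text
pos [0.4081 0.153  0.0868] yaw -37.0 tilt [ 0.0047  0.0019 -1.    ] t 4.45
shift [-0.0001, 0.0053, 0.1307] turn [-0.0041, -0.0025, 0.0] mm 65.4
pos [0.4081 0.153  0.0868] yaw -37.0 tilt [ 0.0047  0.0019 -1.    ] t 4.45
shift [-0.0001, 0.0053, 0.1307] turn [-0.0041, -0.0025, 0.0] mm 65.4
pos [0.4081 0.153  0.0868] yaw -37.0 tilt [ 0.0047  0.0019 -1.    ] t 4.45
shift [-0.0001, 0.0053, 0.1307] turn [-0.0041, -0.0025, 0.0] mm 65.4
```

View pics/w_hol3.png

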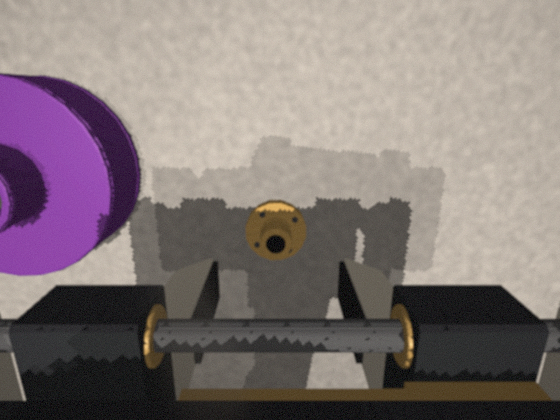

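>>> play_rows([
  [[0,0.003,0.05],[0,0,0],0],
  [[0,0.003,0.09],[0,0,0],0],
  [[0,0.003,0.115],[0,0,0],0],
  [[0,0.003,0.131],[0,0,0],0],
  [[0,0.003,0.131],[0,0,0],0],
  [[0,0.003,0.131],[0,0,0],0],
])

```text
clock: 5.05
position: [0.4063, 0.1511, 0.0203]
ee_rot: [-2.978, 0.996, -0.003]
force: [-0.2, 0.4, -0.2]
width: 0.499
```

Run:
```python
from h import *
snap('wrist','w_hol4')
plan([.4068,.1510,.0215],-37)
```

```text
pos [0.4064 0.1511 0.0204] yaw -37.0 tilt [ 2.8e-03  9.0e-04 -1.0e+00] t 5.1
shift [0.0008, -0.0004, -0.0021] turn [-0.0023, -0.0016, 0.0001] mm 1.2
```

View pics/w_hol4.png

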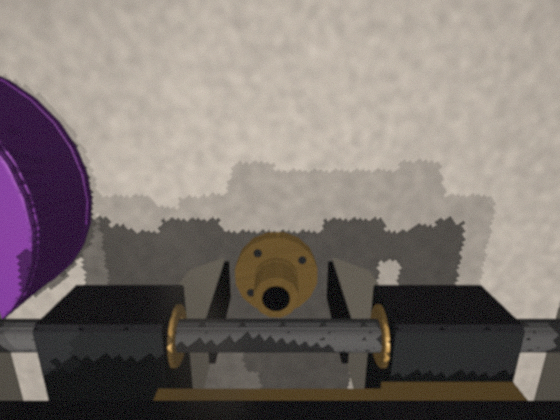

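>>> play_rows([
  [[0,0,0],[0,0,0],-0.3],
  [[0,0,0],[0,0,0],-0.6],
  [[0,0,0],[0,0,0],-1],
  [[0,0,0],[0,0,0],-1],
  [[0,0,0],[0,0,0],-1],
  [[0,0,0],[0,0,0],-1],
  [[0,0,0],[0,0,0],-1],
], newtons=25)

```text
clock: 5.8
position: [0.4058, 0.1507, 0.0198]
ee_rot: [-2.978, 0.997, -0.002]
force: [-0.7, -0.6, 6.0]
width: 0.208
```

>>> play_rows([
  [[0,0,-0.05],[0,0,0],-1],
  [[0,0,-0.15],[0,0,0],-1],
  [[0,0,-0.25],[0,0,0],-1],
  [[0,0,-0.35],[0,0,0],-1],
  [[0,0,-0.35],[0,0,0],-1],
])

```text
clock: 6.3
position: [0.4083, 0.1524, 0.2002]
ee_rot: [-2.973, 0.995, -0.014]
force: [-0.4, 0.2, -1.0]
width: 0.208
```

Run:
```python
from h import *
from cell import arm
snap('wrist','w_hol5'); print(arm.observe()['force'],arm.observe()['width'])
crop('w_hol5',278,270,70,5,'w_hol5c')
plan([.6683,.0097,.16],-37)
```

```text
[ 0.2820825   0.05372216 -3.25762895] 0.20676992273271705
pos [0.4072 0.1512 0.1973] yaw -37.05 tilt [ 0.0074  0.0018 -1.    ] t 6.35
shift [0.587, -0.0884, 0.0781] turn [-0.0056, -0.0047, -0.0008] mm 299.3
```

View pics/w_hol5c.png

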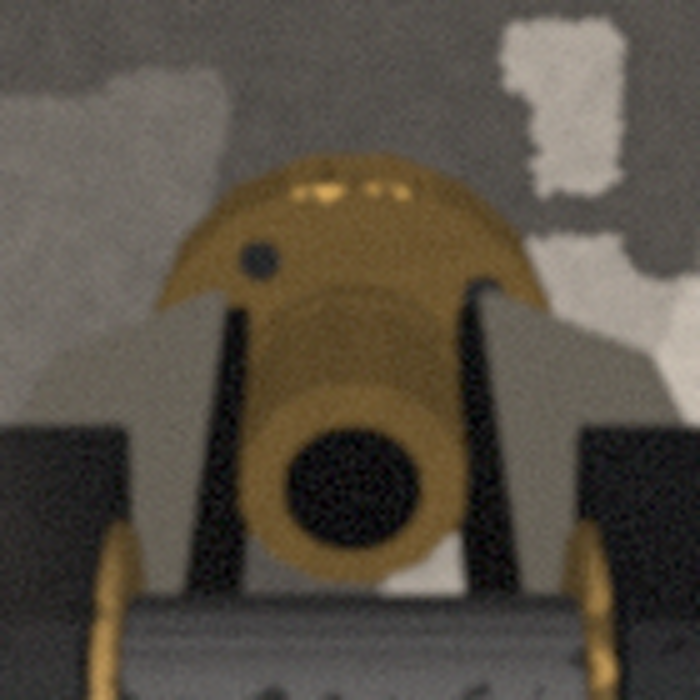

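Run:
```python
from h import *
c=load('pics/w_hol5.npz'); o=dict(position=np.array([.4072,.1512,.1973]))
# fixed camera-in-tool from w0 calibration
Rt=np.array([[1,0,0],[0,.951,.31],[0,-.31,.951]]); Ct=np.array([.0013,-.0851,-.1505])
K=c['intrinsics']
for X in ([0,0,-.0096],[-.0013,0,-.0096],[0,0,.0104],[0,.002,-.0096]):
    q=K@(Rt.T@(np.array(X)-Ct)); print(X,q[:2]/q[2])
C=-c['R'].T@c['t']
print(C)
u=np.linalg.inv(K)@np.array([278.2,297.2,1]); v=Rt@u; print("hub in tool at z=-.0096:",Ct+v*(-.0096-Ct[2])/v[2])
for X in ([0,0,.235],):
    pass
```

```text
[0, 0, -0.0096] [275.11634884 299.51036613]
[-0.0013, 0, -0.0096] [272.09425819 299.51036613]
[0, 0, 0.0104] [275.43675663 277.44423049]
[0, 0.002, -0.0096] [275.12798693 303.58140395]
[0.45854036 0.21811774 0.35155142]
hub in tool at z=-.0096: [ 0.00132641 -0.00112819 -0.0096    ]
```

Run:
```python
from h import *
plan([.6669,.0102,.17],-37)
```

```text
pos [0.4072 0.1512 0.1973] yaw -37.05 tilt [ 0.0074  0.0018 -1.    ] t 6.35
shift [0.5842, -0.0876, 0.058] turn [-0.0056, -0.0047, -0.0008] mm 296.8
```

>>> play_rows([
  [[0.09,-0.0135,0.01],[0,0,0],-1],
  [[0.18,-0.027,0.02],[0,0,0],-1],
  [[0.27,-0.04,0.03],[0,0,0],-1],
  [[0.36,-0.054,0.04],[0,0,0],-1],
  [[0.45,-0.068,0.05],[0,0,0],-1],
  [[0.53,-0.08,0.058],[0,0,0],-1],
  [[0.584,-0.0876,0.058],[0,0,0],-1],
  [[0.584,-0.0876,0.058],[0,0,0],-1],
  [[0.584,-0.0876,0.058],[0,0,0],-1],
])

```text
clock: 7.25
position: [0.664, 0.0097, 0.1634]
ee_rot: [2.979, -0.997, -0.004]
force: [-0.7, 0.1, -1.5]
width: 0.208
```

Run:
```python
from h import *
plan([.6669,.0102,.135],-37)
```

```text
pos [0.664  0.0097 0.1634] yaw -37.03 tilt [-2.4e-03  4.0e-04 -1.0e+00] t 7.25
shift [0.0042, -0.0045, 0.0568] turn [0.0011, 0.002, -0.0005] mm 28.6
```

>>> play_rows([
  [[0.004,-0.0045,0.03],[0,0,0],-1],
  [[0.004,-0.0045,0.055],[0,0,0],-1],
  [[0.004,-0.0045,0.055],[0,0,0],-1],
  [[0.004,-0.0045,0.055],[0,0,0],-1],
])

```text
clock: 7.65
position: [0.6672, 0.0107, 0.1378]
ee_rot: [-2.979, 0.996, 0.0]
force: [0.0, -0.3, -0.6]
width: 0.21
```

Run:
```python
from h import *
snap('wrist','w_pl1'); crop('w_pl1',278,270,80,5,'w_pl1c')
plan([.6669,.0102,.121],-37)
```

```text
pos [0.6678 0.0107 0.1385] yaw -36.98 tilt [ 1.3e-03  4.0e-04 -1.0e+00] t 7.7
shift [-0.0009, 0.0019, 0.035] turn [-0.001, -0.0008, 0.0004] mm 17.5
```

View pics/w_pl1c.png

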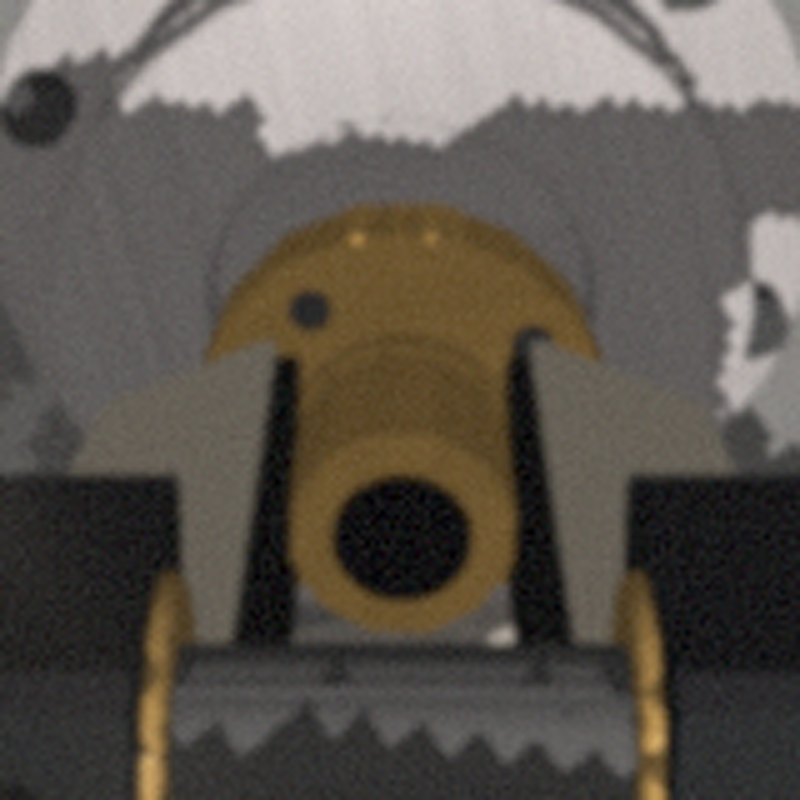

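Run:
```python
from h import *
im=cv2.imread('pics/w_pl1.png',0)[200:300,210:350]
im=cv2.createCLAHE(4,(4,4)).apply(cv2.GaussianBlur(im,(0,0),.8))
cv2.imwrite('pics/w_pl1e.png',cv2.resize(im,None,fx=5.7,fy=5.7,interpolation=cv2.INTER_CUBIC))
```

View pics/w_pl1e.png

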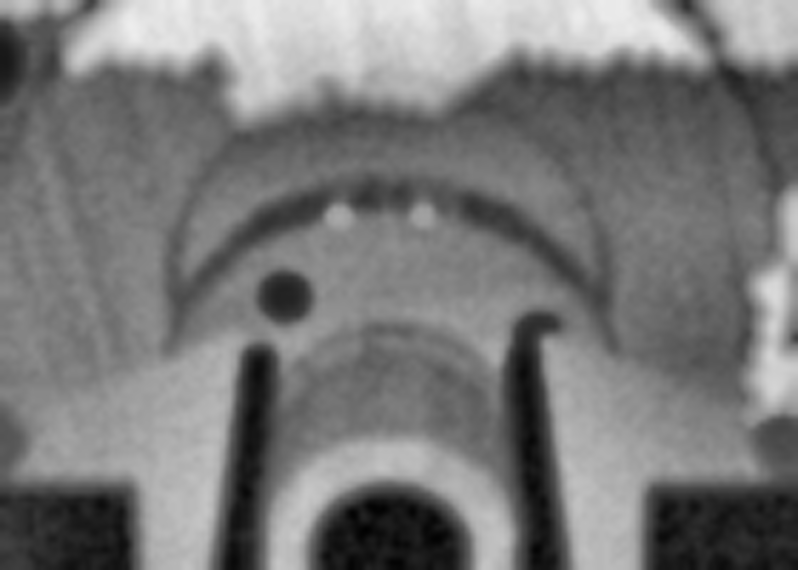

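Run:
```python
from h import *
from scipy.optimize import least_squares
Rt=np.array([[1,0,0],[0,.951,.31],[0,-.31,.951]]); Ct=np.array([.0013,-.0851,-.1505])
K=load('pics/w_pl1.npz')['intrinsics']
def tool(x,y,z):
    u=210+(x+.5)/5.7-.5; v=200+(y+.5)/5.7-.5
    d=Rt@np.linalg.inv(K)@np.array([u,v,1]); return (Ct+d*(z-Ct[2])/d[2])[:2]
rec=[(172,250),(195,180),(232,135),(600,250),(575,190),(535,145),(500,122)]
P=np.array([tool(*p,.0425) for p in rec])
def fit(P,r): 
    s=least_squares(lambda c:np.hypot(*(P-c).T)-r,[0,0]); return s.x*1e3,(s.fun*1e3).round(2)
print("recess",fit(P,.0215)); 
fl=[(250,240),(320,207),(390,200),(460,207),(540,250)]
print("flange top edge",fit(np.array([tool(*p,.0104) for p in fl]),.020))
fo=[(320,185),(390,176),(460,185),(540,230),(250,218)]
for z,r in((.0204,.0185),(.0194,.0195),(.0189,.020)): print("foot",fit(np.array([tool(*p,z) for p in fo]),r))
print("hole", tool(390,560,-.0096)*1e3)
```

```text
recess (array([0.48391678, 0.26019976]), array([-0.37,  0.19,  0.42,  0.31,  0.11, -0.16, -0.41]))
flange top edge (array([ 1.09000492, -2.14409889]), array([-0.08,  0.08, -0.08,  0.17, -0.12]))
foot (array([ 1.10638469, -2.07370395]), array([-0.08, -0.22,  0.  ,  0.17,  0.23]))
foot (array([ 1.05383553, -1.32208932]), array([-0.03, -0.09,  0.08, -0.  ,  0.05]))
foot (array([ 1.02764606, -0.95087074]), array([-0.  , -0.03,  0.12, -0.08, -0.03]))
hole [ 1.24433768 -0.81941196]
```

>>> play_rows([
  [[-0.001,0.0022,0.02],[0,0,0],-1],
  [[-0.001,0.0022,0.038],[0,0,0],-1],
  [[-0.001,0.0022,0.038],[0,0,0],-1],
  [[-0.001,0.0022,0.038],[0,0,0],-1],
])

```text
clock: 8.1
position: [0.6668, 0.0098, 0.1191]
ee_rot: [-2.979, 0.997, -0.001]
force: [0.5, 0.5, -1.6]
width: 0.213
```

Run:
```python
from h import *
snap('wrist','w_pl2'); 
plan([.6669,.0102,.110],-37)
im=cv2.imread('pics/w_pl2.png')[210:310,210:350]
cv2.imwrite('pics/w_pl2e.png',cv2.resize(im,None,fx=5.7,fy=5.7,interpolation=cv2.INTER_CUBIC))
```

```text
pos [0.6671 0.0098 0.1195] yaw -37.01 tilt [ 1.5e-03  5.0e-04 -1.0e+00] t 8.15
shift [-0.0007, -0.0004, 0.019] turn [-0.0012, -0.0009, -0.0001] mm 9.5
```

View pics/w_pl2e.png

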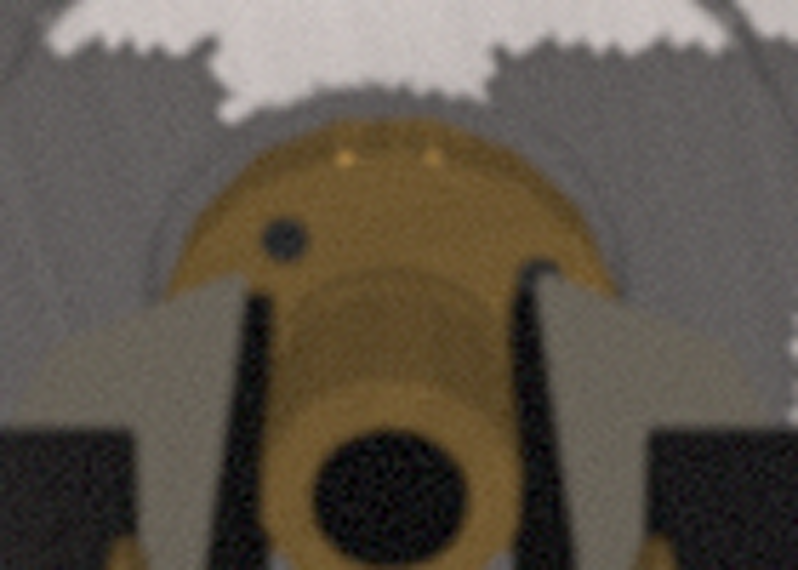

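Run:
```python
from h import *
Rt=np.array([[1,0,0],[0,.951,.31],[0,-.31,.951]]); Ct=np.array([.0013,-.0851,-.1505])
K=load('pics/w_pl1.npz')['intrinsics']
def tool(x,y,z):
    u=210+(x+.5)/5.7-.5; v=210+(y+.5)/5.7-.5
    d=Rt@np.linalg.inv(K)@np.array([u,v,1]); return ((Ct+d*(z-Ct[2])/d[2])[:2]*1e3).round(2)
print("rim",tool(152,260,.0235),tool(617,260,.0235),tool(385,88,.0235))
print("foot",tool(390,118,.0194), "edge",tool(168,295,.0104),tool(615,295,.0104))
```

```text
rim [-20.04  -5.71] [21.53 -5.71] [  0.8  -22.06]
foot [  1.24 -20.82] edge [-17.22  -8.51] [19.94 -8.51]
```

>>> play_rows([
  [[-0.001,0.001,0],[0,0,0],-1],
  [[-0.001,0.001,0.004],[0,0,0],-1],
  [[-0.001,0.001,0.008],[0,0,0],-1],
  [[-0.001,0.001,0.011],[0,0,0],-1],
  [[-0.001,0.001,0.014],[0,0,0],-1],
])

```text
clock: 8.65
position: [0.6662, 0.0097, 0.1123]
ee_rot: [-2.979, 0.997, -0.002]
force: [-0.7, -0.0, -2.6]
width: 0.208
```

>>> play_rows([
  [[0,0,0.003],[0,0,0],-1],
  [[0,0,0.006],[0,0,0],-1],
  [[0,0,0.009],[0,0,0],-1],
])

```text
clock: 8.95
position: [0.6663, 0.0098, 0.1079]
ee_rot: [-2.978, 0.997, -0.002]
force: [-0.7, -0.6, -1.7]
width: 0.208
```

>>> play_rows([
  [[0,0,0.002],[0,0,0],-1],
  [[0,0,0.004],[0,0,0],-1],
  [[0,0,0.006],[0,0,0],-1],
])

```text
clock: 9.25
position: [0.6664, 0.0097, 0.1059]
ee_rot: [-2.978, 0.997, -0.003]
force: [-6.1, -2.2, 13.0]
width: 0.211
```

>>> play_rows([
  [[0,0,0],[0,0,0],-1],
  [[0,0,0.002],[0,0,0],-1],
  [[0,0,0.002],[0,0,0],-1],
], newtons=45)

```text
clock: 9.55
position: [0.6664, 0.0098, 0.1059]
ee_rot: [-2.979, 0.997, -0.004]
force: [-6.3, -1.3, 14.5]
width: 0.207
```

>>> play_rows([
  [[0,0,0.003],[0,0,0],-1],
  [[0,0,0.005],[0,0,0],-1],
  [[0,0,0.005],[0,0,0],-1],
])

```text
clock: 9.85
position: [0.6665, 0.0098, 0.1057]
ee_rot: [-2.979, 0.997, -0.006]
force: [-14.2, -2.8, 33.2]
width: 0.203
```

>>> play_rows([
  [[0,0,0.003],[0,0,0],-1],
  [[0,0,-0.006],[0,0,0],-1],
  [[0,0,-0.006],[0,0,0],-0.5],
  [[0,0,-0.006],[0,0,0],-0.3],
  [[0,0,-0.006],[0,0,0],-0.2],
  [[0,0,-0.04],[0,0,0],-0.2],
  [[0,0,-0.1],[0,0,0],-0.2],
  [[0,0,-0.1],[0,0,0],-0.2],
])

```text
clock: 10.65
position: [0.6683, 0.0105, 0.1548]
ee_rot: [-2.976, 0.996, -0.009]
force: [0.4, -0.1, 0.1]
width: 0.399
```

Run:
```python
from h import *
c=snap('wrist','w_pl3'); P=cloud(c)
r=np.hypot(P[...,0]-.667,P[...,1]-.010)
m=(r>.024)&(r<.037)&(abs(P[...,2]-.096)<.02); zf=np.median(P[m][:,2])
m=(r>.012)&(r<.018)&(abs(P[...,2]-.096)<.015); A=P[m]; print("face",zf,"flange",np.percentile(A[:,2],[10,50,90]),m.sum())
m=(r<.009)&(P[...,2]>.105)&(P[...,2]<.13); print("hub",np.median(P[m][:,2]),m.sum())
crop('w_pl3',275,240,70,5,'w_pl3c')
plan([.6669,.0102,.110],-37)
```

```text
face 0.0965084397239961 flange [0.09580572 0.09658975 0.09758056] 1161
hub 0.11673161645153415 708
pos [0.6674 0.0102 0.1529] yaw -37.0 tilt [ 4.4e-03  9.0e-04 -1.0e+00] t 10.7
shift [-0.001, 0.0009, 0.0859] turn [-0.0033, -0.0028, -0.0] mm 42.9
```

View pics/w_pl3c.png

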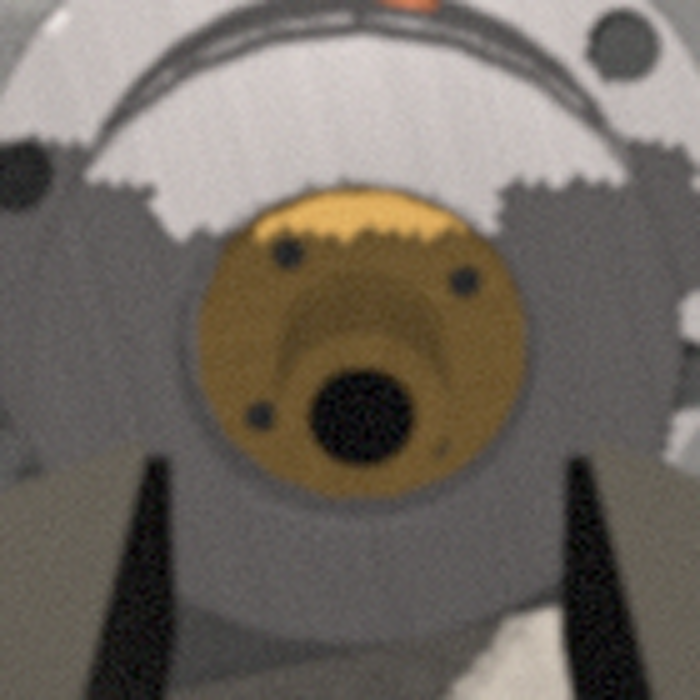

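Run:
```python
from h import *
c=load('pics/w_pl3.npz'); P=cloud(c)
hsv=cv2.cvtColor(c['p'],cv2.COLOR_RGB2HSV); m=(cv2.inRange(hsv,(12,110,40),(35,255,255))>0)&(abs(P[...,2]-.0965)<.004); m[275:]=0
def fp(A):
    q=np.linalg.lstsq(np.c_[A[:,:2]-[.667,.010],np.ones(len(A))],A[:,2],rcond=None)[0]; return q.round(4),len(A)
print("flange slope,z",fp(P[m]), P[m][:,:2].min(0),P[m][:,:2].max(0))
r=np.hypot(P[...,0]-.667,P[...,1]-.010); f=(r>.024)&(r<.037)&(abs(P[...,2]-.0965)<.004); print("face",fp(P[f]))
s=load('pics/w_lid1.npz');
```

```text
flange slope,z (array([0.0015, 0.0039, 0.0966]), 1797) [ 0.64902769 -0.01025751] [0.68885998 0.0295957 ]
face (array([ 0.0003, -0.0002,  0.0965]), 5887)
```

The flange measures flush with the face and level. I'll add one straight press on the hub top with the fingers shut, to be sure it's home.

>>> play_rows([
  [[-0.0015,0.001,0],[0,0,0],-1],
  [[-0.0015,0.001,0],[0,0,0],-1],
  [[-0.0015,0.001,0.02],[0,0,0],-1],
  [[-0.0015,0.001,0.04],[0,0,0],-1],
  [[-0.0015,0.001,0.05],[0,0,0],-1],
  [[-0.0015,0.001,0.055],[0,0,0],-1],
  [[-0.0015,0.001,0.058],[0,0,0],-1],
])

```text
clock: 11.4
position: [0.6654, 0.0093, 0.1242]
ee_rot: [2.979, -0.998, 0.003]
force: [-11.2, -4.0, 31.3]
width: 0.004
```

>>> play_rows([
  [[0,0,-0.06],[0,0,0],-1],
  [[0,0,-0.16],[0,0,0],-0.3],
  [[0,0,-0.23],[0,0,0],0],
])

```text
clock: 11.7
position: [0.6655, 0.01, 0.2396]
ee_rot: [-2.978, 0.996, -0.003]
force: [1.4, 0.2, -0.7]
width: 0.131
```

Run:
```python
from h import *
c=snap('scene','s_after'); 
plan([.42,-.17,.25],-37)
crop('s_after',313,250,40,8,'s_afterc')
```

```text
pos [0.6679 0.0107 0.2457] yaw -37.01 tilt [ 0.0105  0.0016 -0.9999] t 11.75
shift [-0.1783, 0.5869, -0.0144] turn [-0.0073, -0.0071, -0.0001] mm 306.8
```

View pics/s_afterc.png

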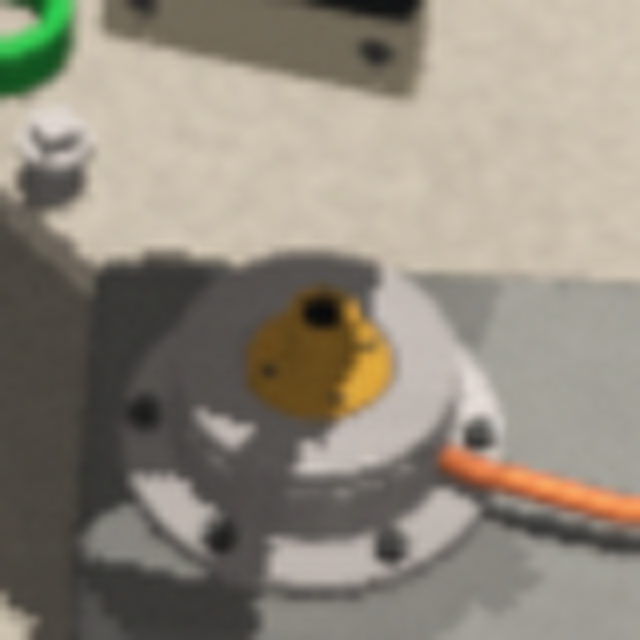

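Run:
```python
from h import *
for f in('w_head1','w_head2'):
    c=load(f'pics/{f}.npz'); P=cloud(c); hsv=cv2.cvtColor(c['p'],cv2.COLOR_RGB2HSV); m=cv2.inRange(hsv,(3,120,80),(14,255,255))>0
    r=np.hypot(P[...,0]-.667,P[...,1]-.010)
    for a,b in((.038,.045),(.045,.05),(.05,.06),(.06,.08)):
        q=m&(r>a)&(r<b); print(f,a,q.sum(),np.percentile(P[q][:,2],[50,95]) if q.sum() else '')
```

```text
w_head1 0.038 34 [0.07812131 0.07965991]
w_head1 0.045 32 [0.07798956 0.07911953]
w_head1 0.05 70 [0.07808007 0.07941883]
w_head1 0.06 155 [0.07697945 0.07855137]
w_head2 0.038 37 [0.0777901  0.07954331]
w_head2 0.045 34 [0.07818406 0.07942284]
w_head2 0.05 79 [0.07771496 0.07871898]
w_head2 0.06 161 [0.07700776 0.07824772]
```

>>> play_rows([
  [[-0.178,0.587,-0.02],[0,0,0],0],
  [[-0.178,0.587,-0.02],[0,0,0],0],
  [[-0.178,0.587,-0.02],[0,0,0],0],
  [[-0.178,0.587,-0.02],[0,0,0],0],
  [[-0.178,0.587,-0.02],[0,0,0],0],
  [[-0.178,0.587,-0.02],[0,0,0],0],
  [[-0.178,0.587,-0.02],[0,0,0],0],
  [[-0.178,0.587,-0.02],[0,0,0],0],
  [[-0.178,0.587,-0.02],[0,0,0],0],
])

```text
clock: 12.65
position: [0.4185, -0.1704, 0.247]
ee_rot: [-2.978, 0.995, -0.003]
force: [-0.0, 0.1, 0.1]
width: 0.499
```

Run:
```python
from h import *
c=snap('wrist','w_lid2')
plan([.403,-.196,.17],-37)
u,v=proj(c,[.403,-.195,.108]).astype(int); print(u,v); crop('w_lid2',u,v,80,5,'w_lid2c')
```

```text
pos [ 0.4188 -0.17    0.247 ] yaw -36.9 tilt [ 0.0022  0.0011 -1.    ] t 12.7
shift [0.0059, 0.0609, 0.1538] turn [-0.0021, -0.0011, 0.0017] mm 82.8
279 234
```

View pics/w_lid2c.png

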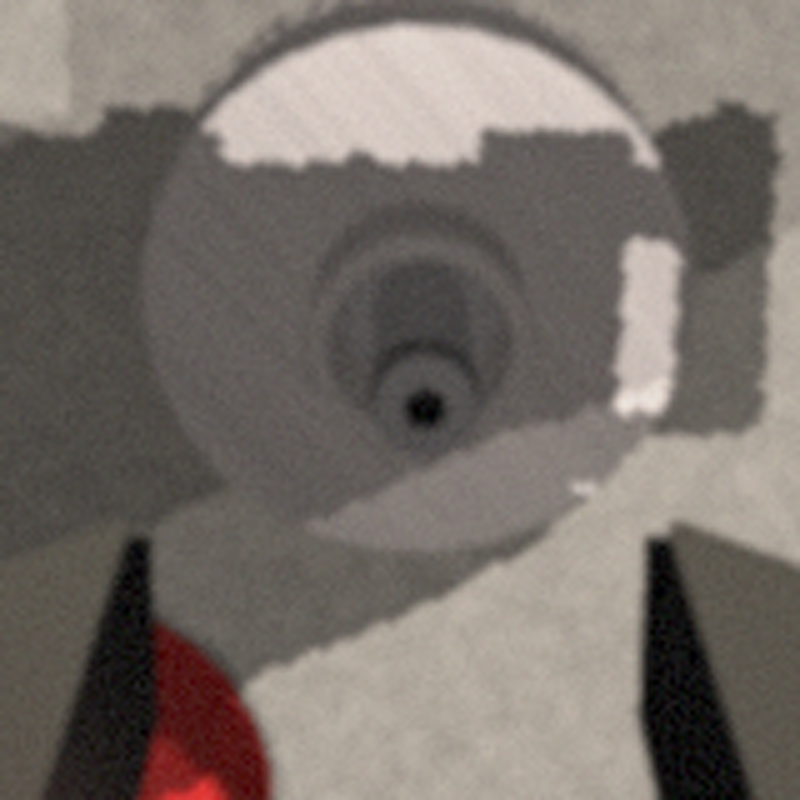

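>>> play_rows([
  [[0.006,0.061,0.15],[0,0,0],0],
  [[0.006,0.061,0.15],[0,0,0],0],
  [[0.006,0.061,0.15],[0,0,0],0],
  [[0.006,0.061,0.15],[0,0,0],0],
])

```text
clock: 13.1
position: [0.4029, -0.1959, 0.1723]
ee_rot: [-2.978, 0.994, -0.001]
force: [0.2, 0.3, 0.5]
width: 0.498
```

Run:
```python
from h import *
c=snap('wrist','w_lid3')
b=load('pics/w_lid2.npz')
print("plane2",plane(b,(283.6,235.0),.108))
u,v=proj(c,plane(b,(283.6,235.0),.108)); print(u,v); crop('w_lid3',int(u),int(v),60,6,'w_lid3c')
plan(plane(b,(283.6,235.0),.108)*[1,1,0]+[0,0,.087],-37)
P=cloud(b); print("tip z",[np.median(P[231:240,279:289][...,2]),np.max(P[231:240,279:289][...,2])], "roof z",np.median(P[190:205,255:300][...,2]))
```

```text
plane2 [ 0.40588927 -0.19744549  0.108     ]
281.08944416401096 234.02820453176685
pos [ 0.4036 -0.196   0.1731] yaw -36.88 tilt [ 3.2e-03  8.0e-04 -1.0e+00] t 13.15
shift [0.005, -0.0001, 0.1723] turn [-0.0024, -0.002, 0.002] mm 86.2
tip z [np.float64(0.10883955892221113), np.float64(0.3977788125578965)] roof z 0.04935202429077339
```

View pics/w_lid3c.png

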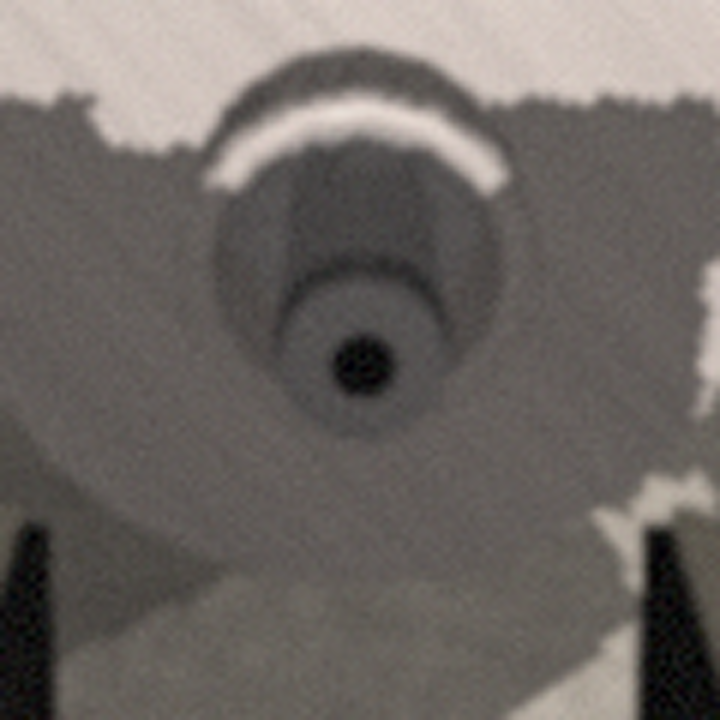

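Stem tip height: two views agree at z≈0.108. Now I'll go down to the stem.

>>> play_rows([
  [[0.0025,0,0.06],[0,0,0],0],
  [[0.0025,0,0.11],[0,0,0],0],
  [[0.0025,0,0.14],[0,0,0],0],
  [[0.0025,0,0.16],[0,0,0],0],
  [[0.0025,0,0.17],[0,0,0],0],
  [[0.0025,0,0.17],[0,0,0],0],
  [[0.0025,0,0.17],[0,0,0],0],
])

```text
clock: 13.85
position: [0.4036, -0.198, 0.0879]
ee_rot: [-2.979, 0.996, -0.004]
force: [-0.5, -0.5, 0.6]
width: 0.497
```

Run:
```python
from h import *
c=snap('wrist','w_lid4')
plan([.4048,-.1966,.087],-37)
crop('w_lid4',278,260,70,5,'w_lid4c')
```

```text
pos [ 0.4035 -0.1981  0.0879] yaw -37.0 tilt [ 2.9e-03 -3.0e-04 -1.0e+00] t 13.9
shift [0.0003, -0.0039, 0.0018] turn [-0.0014, -0.0024, 0.0] mm 2.2
```

View pics/w_lid4c.png

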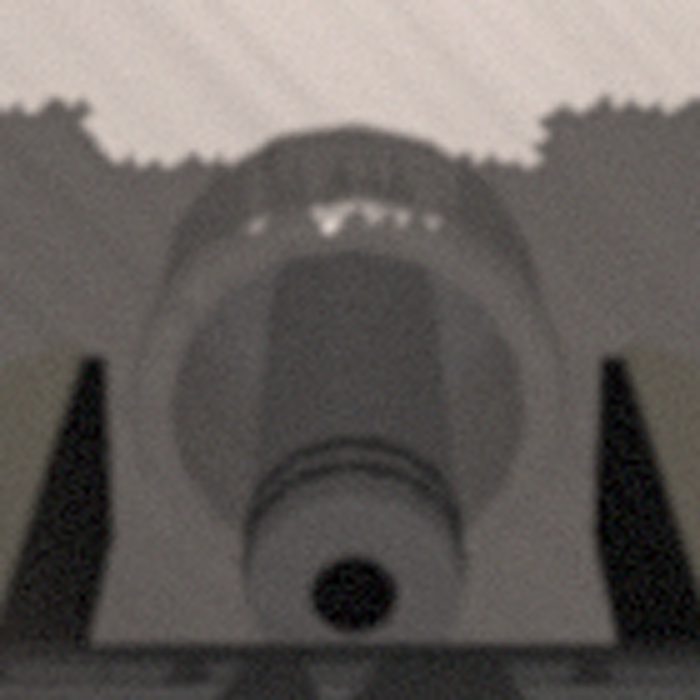

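>>> play_rows([
  [[0,-0.003,0.002],[0,0,0],0],
  [[0,-0.003,0.002],[0,0,0],0],
  [[0,-0.003,0.002],[0,0,0],-0.4],
  [[0,-0.003,0.002],[0,0,0],-0.7],
  [[0,-0.003,0.002],[0,0,0],-1],
  [[0,-0.003,0.002],[0,0,0],-1],
  [[0,-0.003,0.002],[0,0,0],-1],
  [[0,-0.003,0.002],[0,0,0],-1],
  [[0,-0.003,0.002],[0,0,0],-1],
], newtons=50)

```text
clock: 14.8
position: [0.4038, -0.1968, 0.086]
ee_rot: [-2.978, 0.997, -0.002]
force: [0.9, -0.9, -2.4]
width: 0.186
```

>>> play_rows([
  [[0,0,-0.02],[0,0,0],-1],
  [[0,0,-0.06],[0,0,0],-1],
  [[0,0,-0.12],[0,0,0],-1],
  [[0,0,-0.19],[0,0,0],-1],
  [[0,0,-0.26],[0,0,0],-1],
  [[0,0,-0.31],[0,0,0],-1],
  [[0,0,-0.31],[0,0,0],-1],
  [[0,0,-0.31],[0,0,0],-1],
])

```text
clock: 15.6
position: [0.4028, -0.1966, 0.2408]
ee_rot: [-2.979, 0.997, -0.002]
force: [-0.3, 0.0, -5.5]
width: 0.187
```

Run:
```python
from h import *
from cell import arm
c=snap('wrist','w_lid5'); snap('scene','s_lid5')
print(arm.observe()['force'],arm.observe()['width'])
plan([.6669,.0102,.25],-37)
```

```text
[-0.2751162   0.11039262 -4.76109538] 0.18682539979955826
pos [ 0.4022 -0.1964  0.2396] yaw -37.0 tilt [-0.0011  0.0015 -1.    ] t 15.7
shift [0.1741, -0.6485, -0.0207] turn [-0.0005, 0.0017, 0.0001] mm 335.9
```

View pics/w_lid5.png

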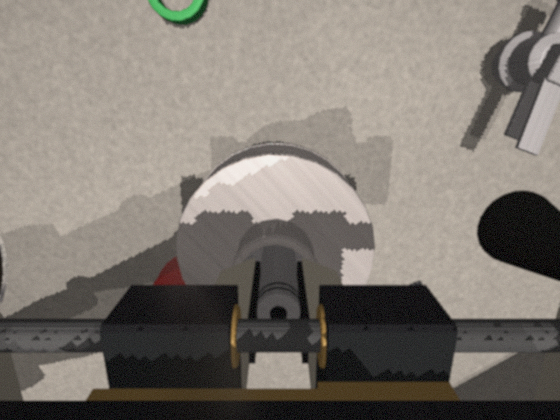

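View pics/s_lid5.png

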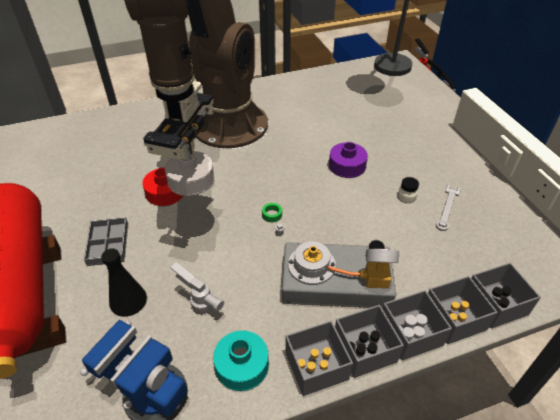

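Run:
```python
from h import *
crop('w_lid5',278,300,30,10,'w_lid5c')
plan([.6666,.0100,.25],-37)
```

```text
pos [ 0.4022 -0.1964  0.2396] yaw -37.0 tilt [-0.0011  0.0015 -1.    ] t 15.7
shift [0.1739, -0.6478, -0.0207] turn [-0.0005, 0.0017, 0.0001] mm 335.5
```

View pics/w_lid5c.png

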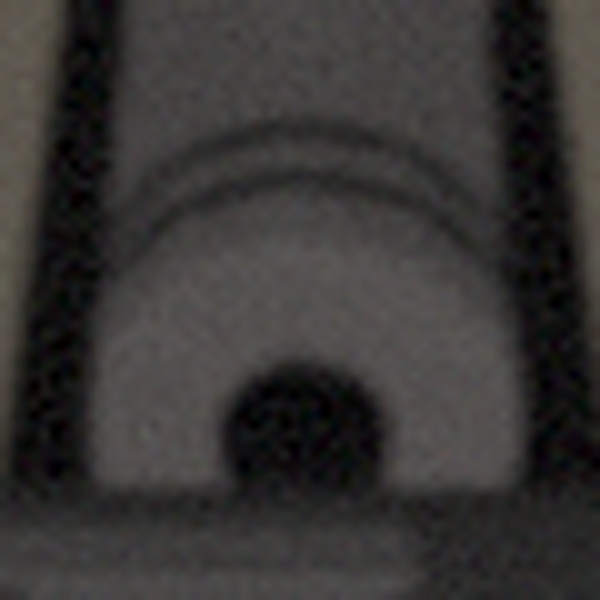

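>>> play_rows([
  [[0.009,-0.033,-0.005],[0,0,0],-1],
  [[0.027,-0.1,-0.01],[0,0,0],-1],
  [[0.048,-0.18,-0.02],[0,0,0],-1],
  [[0.07,-0.26,-0.02],[0,0,0],-1],
  [[0.091,-0.34,-0.02],[0,0,0],-1],
  [[0.113,-0.42,-0.02],[0,0,0],-1],
  [[0.134,-0.5,-0.02],[0,0,0],-1],
  [[0.153,-0.57,-0.02],[0,0,0],-1],
  [[0.166,-0.62,-0.02],[0,0,0],-1],
  [[0.174,-0.647,-0.02],[0,0,0],-1],
])

```text
clock: 16.7
position: [0.668, 0.0119, 0.2485]
ee_rot: [-2.98, 0.993, 0.004]
force: [0.8, -0.6, -4.7]
width: 0.185
```

>>> play_rows([
  [[0,0,0],[0,0,0],-1],
  [[0,0,0],[0,0,0],-1],
  [[0,0,0],[0,0,0],-1],
])

```text
clock: 17.0
position: [0.6667, 0.008, 0.2505]
ee_rot: [2.978, -0.998, -0.0]
force: [-0.7, -0.0, -4.4]
width: 0.185
```

Run:
```python
from h import *
snap('scene','s_cap1'); snap('top','t_cap1')
plan([.6664,.0099,.205],-37)
crop('s_cap1',305,225,60,5,'s_cap1c')
```

```text
pos [0.667  0.0081 0.2513] yaw -37.06 tilt [ 9.e-04 -3.e-04 -1.e+00] t 17.1
shift [-0.0032, -0.0021, 0.0926] turn [-0.0002, -0.0008, -0.0011] mm 46.3
```

View pics/s_cap1c.png

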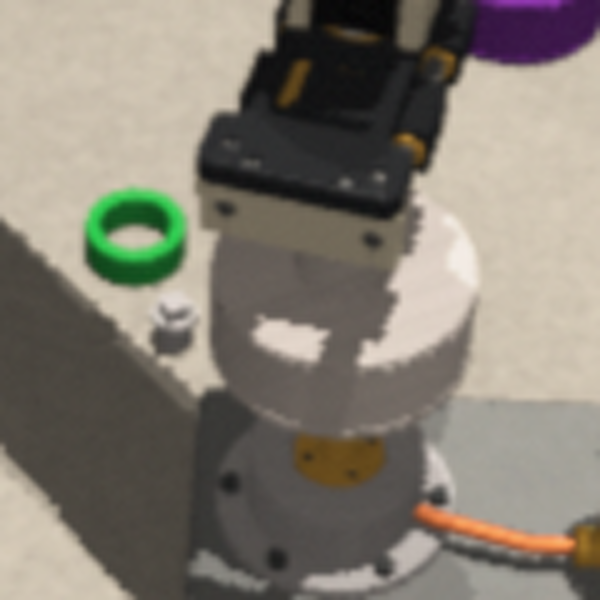

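>>> play_rows([
  [[-0.003,-0.002,0.03],[0,0,0],-1],
  [[-0.003,-0.002,0.06],[0,0,0],-1],
  [[-0.003,-0.002,0.085],[0,0,0],-1],
  [[-0.003,-0.002,0.092],[0,0,0],-1],
  [[-0.003,-0.002,0.092],[0,0,0],-1],
  [[-0.003,-0.002,0.092],[0,0,0],-1],
])

```text
clock: 17.7
position: [0.6674, 0.0109, 0.2059]
ee_rot: [-2.978, 0.997, -0.003]
force: [-0.4, 0.3, -3.1]
width: 0.188
```

Run:
```python
from h import *
snap('scene','s_cap2'); snap('wrist','w_cap2')
plan([.6664,.0099,.184],-37)
crop('s_cap2',310,245,50,6,'s_cap2c')
```

```text
pos [0.6675 0.0111 0.2063] yaw -37.0 tilt [ 2.8e-03  6.0e-04 -1.0e+00] t 17.8
shift [-0.0005, 0.0033, 0.0446] turn [-0.002, -0.0018, -0.0001] mm 22.3
```

View pics/s_cap2c.png

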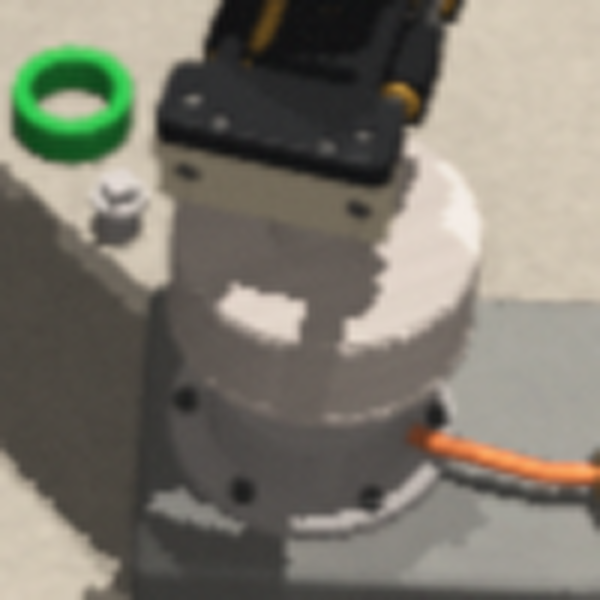

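View pics/w_cap2.png

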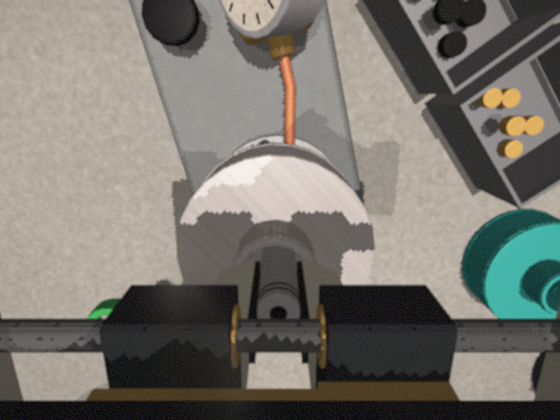

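>>> play_rows([
  [[-0.0005,0.003,0.01],[0,0,0],-1],
  [[-0.0005,0.003,0.025],[0,0,0],-1],
  [[-0.0005,0.003,0.036],[0,0,0],-1],
  [[-0.0005,0.003,0.036],[0,0,0],-1],
  [[-0.0005,0.003,0.036],[0,0,0],-1],
])

```text
clock: 18.3
position: [0.6659, 0.0099, 0.1872]
ee_rot: [-2.979, 0.997, -0.001]
force: [0.3, 0.1, -4.6]
width: 0.181
```

Run:
```python
from h import *
plan([.6664,.0099,.1665],-37)
```

```text
pos [0.6659 0.0099 0.1872] yaw -37.0 tilt [ 9.e-04  4.e-04 -1.e+00] t 18.3
shift [0.0008, -0.0006, 0.0414] turn [-0.0009, -0.0005, 0.0001] mm 20.7
```

>>> play_rows([
  [[0,0,0.006],[0,0,0],-1],
  [[0,0,0.012],[0,0,0],-1],
  [[0,0,0.018],[0,0,0],-1],
  [[0,0,0.023],[0,0,0],-1],
  [[0,0,0.028],[0,0,0],-1],
  [[0,0,0.032],[0,0,0],-1],
])

```text
clock: 18.9
position: [0.666, 0.0099, 0.1712]
ee_rot: [-2.978, 0.997, -0.002]
force: [-0.2, 0.0, -4.1]
width: 0.183
```

>>> play_rows([
  [[0,0,0.002],[0,0,0],-1],
  [[0,0,0.004],[0,0,0],-1],
  [[0,0,0.006],[0,0,0],-1],
  [[0,0,0.007],[0,0,0],-1],
])

```text
clock: 19.3
position: [0.666, 0.0099, 0.1679]
ee_rot: [-2.978, 0.997, -0.002]
force: [-0.3, 1.7, -4.6]
width: 0.187
```

>>> play_rows([
  [[0,0,0.001],[0,0,0],-1],
  [[0,0,0.002],[0,0,0],-1],
  [[0,0,0.003],[0,0,0],-1],
  [[0,0,0.003],[0,0,0],-1],
])

```text
clock: 19.7
position: [0.666, 0.0099, 0.1664]
ee_rot: [-2.978, 0.997, -0.002]
force: [-0.5, 0.4, -4.4]
width: 0.185
```

>>> play_rows([
  [[0,0,0.001],[0,0,0],-1],
  [[0,0,0.002],[0,0,0],-1],
  [[0,0,0.003],[0,0,0],-1],
  [[0,0,0.003],[0,0,0],-1],
])

```text
clock: 20.1
position: [0.6662, 0.0098, 0.166]
ee_rot: [-2.978, 0.997, -0.003]
force: [-3.3, -1.8, 5.0]
width: 0.188
```

The cap is seated with light contact, 5 N at the expected height. I'll release the stem gently and rise.

>>> play_rows([
  [[0,0,-0.001],[0,0,0],-1],
  [[0,0,-0.001],[0,0,0],-0.6],
  [[0,0,-0.001],[0,0,0],-0.4],
  [[0,0,-0.001],[0,0,0],-0.1],
  [[0,0,-0.001],[0,0,0],0.1],
  [[0,0,-0.03],[0,0,0],0.3],
  [[0,0,-0.08],[0,0,0],0.4],
  [[0,0,-0.12],[0,0,0],0.4],
  [[0,0,-0.12],[0,0,0],0.4],
])

```text
clock: 21.0
position: [0.6678, 0.0106, 0.2295]
ee_rot: [-2.976, 0.996, -0.011]
force: [0.3, -0.6, -0.3]
width: 0.692
```

Run:
```python
from h import *
c=snap('wrist','w_g1'); s=snap('scene','s_g1')
from cell import arm; print(arm.observe()['width'])
plan([.6664,.0099,.137],-37)
P=cloud(c); m=(P[...,2]>.11)&(P[...,2]<.22)
for h in((.125,.145),(.15,.18),(.185,.21)):
    q=(P[...,2]>h[0])&(P[...,2]<h[1])&(np.hypot(P[...,0]-.667,P[...,1]-.01)<.06); q[330:]=0; print(h,q.sum(),np.median(P[q],0).round(4))
crop('s_g1',310,235,50,6,'s_g1c')
```

```text
0.7010270567147975
pos [0.6663 0.01   0.2261] yaw -37.01 tilt [ 3.1e-03  4.0e-04 -1.0e+00] t 21.1
shift [-0.0001, 0.0003, 0.1781] turn [-0.0021, -0.0021, -0.0001] mm 89.1
(0.125, 0.145) 14596 [0.6726 0.0176 0.1285]
(0.15, 0.18) 1590 [0.6726 0.0159 0.1564]
(0.185, 0.21) 776 [0.6687 0.0104 0.1885]
```

View pics/w_g1.png

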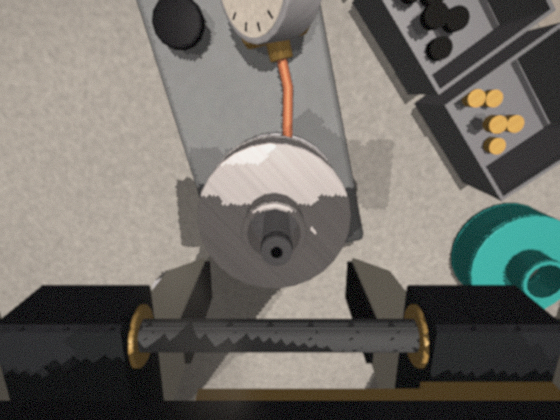

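View pics/s_g1c.png

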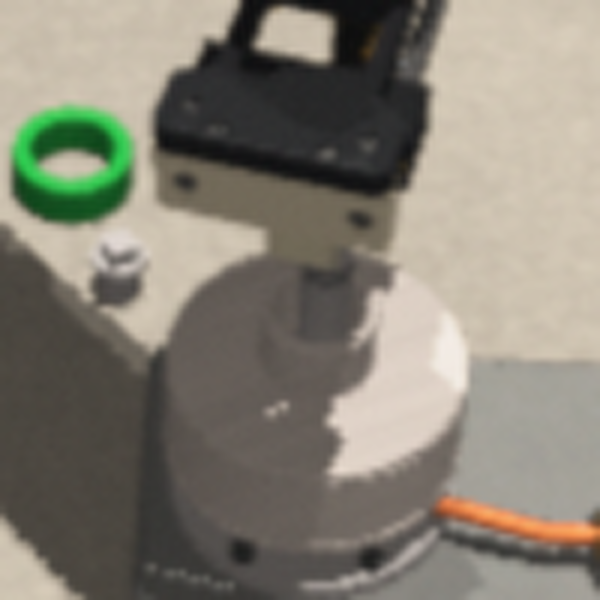

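Run:
```python
from h import *
im=cv2.imread('pics/w_g1.png',0)[180:280,205:345]
im=cv2.createCLAHE(4,(4,4)).apply(cv2.GaussianBlur(im,(0,0),.7))
cv2.imwrite('pics/w_g1e.png',cv2.resize(im,None,fx=5.7,fy=5.7,interpolation=cv2.INTER_CUBIC))
```

```text
(no output)
```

View pics/w_g1e.png

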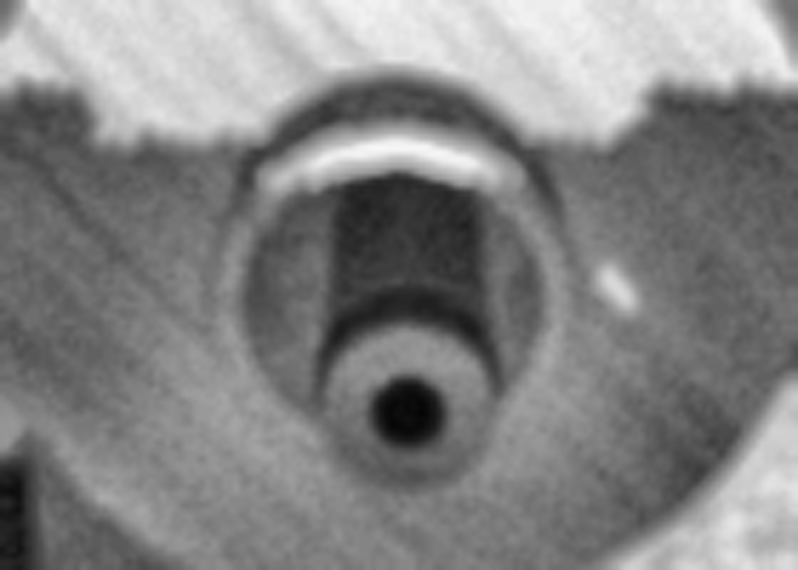

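Run:
```python
from h import *
c=load('pics/w_g1.npz')
n=plane(c,(273.9,231.9),.1565); s=plane(c,(276.2,251.8),.1885); x=np.array([.799,-.602,0]); y=np.array([-.602,-.799,0])
print(n,s,"neck-stem in tool x,y mm",(n-s)@x*1e3,(n-s)@y*1e3)
print("target (x debiased)",n-.00133*x)
plan(list((n-.00133*x)[:2])+[.1395],-37)
```

```text
[0.66649043 0.01022533 0.1565    ] [0.66775721 0.00948005 0.1885    ] neck-stem in tool x,y mm -1.4608090153702797 0.16711957783161846
target (x debiased) [0.66542776 0.01102599 0.1565    ]
pos [0.6663 0.01   0.2261] yaw -37.01 tilt [ 3.1e-03  4.0e-04 -1.0e+00] t 21.1
shift [-0.003, -0.0003, 0.1731] turn [-0.0021, -0.0021, -0.0001] mm 86.6
```

>>> play_rows([
  [[-0.003,0,0.04],[0,0,0],0.4],
  [[-0.003,0,0.08],[0,0,0],0.4],
  [[-0.003,0,0.12],[0,0,0],0.4],
  [[-0.003,0,0.145],[0,0,0],0.4],
  [[-0.003,0,0.16],[0,0,0],0.4],
  [[-0.003,0,0.168],[0,0,0],0.4],
  [[-0.003,0,0.168],[0,0,0],0.4],
  [[-0.003,0,0.168],[0,0,0],0.4],
])

```text
clock: 21.9
position: [0.6653, 0.0109, 0.1417]
ee_rot: [-2.978, 0.997, -0.004]
force: [-0.2, 0.5, -0.0]
width: 0.698
```

Run:
```python
from h import *
c=snap('wrist','w_g2'); s=snap('scene','s_g2')
plan([.6654,.0110,.1395],-37)
crop('s_g2',310,235,50,6,'s_g2c')
```

```text
pos [0.6653 0.0109 0.1418] yaw -37.0 tilt [ 2.8e-03  5.0e-04 -1.0e+00] t 22.0
shift [-0.0, -0.0002, 0.0047] turn [-0.0019, -0.0019, -0.0001] mm 2.3
```

View pics/w_g2.png

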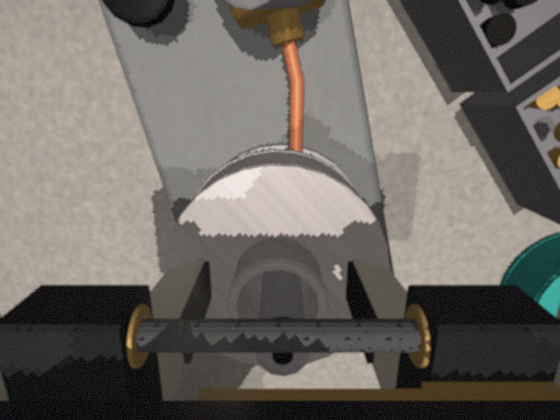

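View pics/s_g2c.png

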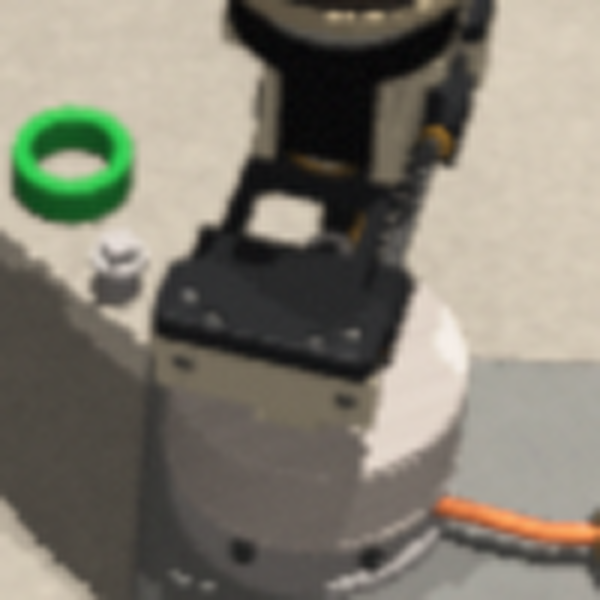

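>>> play_rows([
  [[0,0,0.002],[0,0,0],0.2],
  [[0,0,0.002],[0,0,0],0],
  [[0,0,0.002],[0,0,0],-0.1],
  [[0,0,0.002],[0,0,0],-0.3],
  [[0,0,0.002],[0,0,0],-0.5],
  [[0,0,0.002],[0,0,0],-0.5],
  [[0,0,0.002],[0,0,0],-0.5],
], newtons=25)

```text
clock: 22.7
position: [0.6649, 0.0108, 0.1401]
ee_rot: [-2.978, 0.997, -0.002]
force: [-0.6, -0.7, 1.7]
width: 0.448
```

>>> play_rows([
  [[0,0,0],[0,0,0],-1],
  [[0,0,0],[0,0,0],-1],
  [[0,0,-0.004],[0,0,0],-1],
  [[0,0,-0.01],[0,0,0],-1],
  [[0,0,-0.018],[0,0,0],-1],
  [[0,0,-0.018],[0,0,0],-1],
], newtons=35)

```text
clock: 23.3
position: [0.6652, 0.0109, 0.1497]
ee_rot: [-2.978, 0.997, -0.004]
force: [0.6, -0.0, -1.7]
width: 0.443
```

Run:
```python
from h import *
s=snap('scene','s_g3')
plan([.6651,.0109,.262],-37)
crop('s_g3',310,235,50,6,'s_g3c')
```

```text
pos [0.6651 0.0109 0.1494] yaw -37.01 tilt [ 2.2e-03  5.0e-04 -1.0e+00] t 23.35
shift [0.0003, -0.0004, -0.2252] turn [-0.0017, -0.0014, -0.0001] mm 112.6
```

View pics/s_g3c.png

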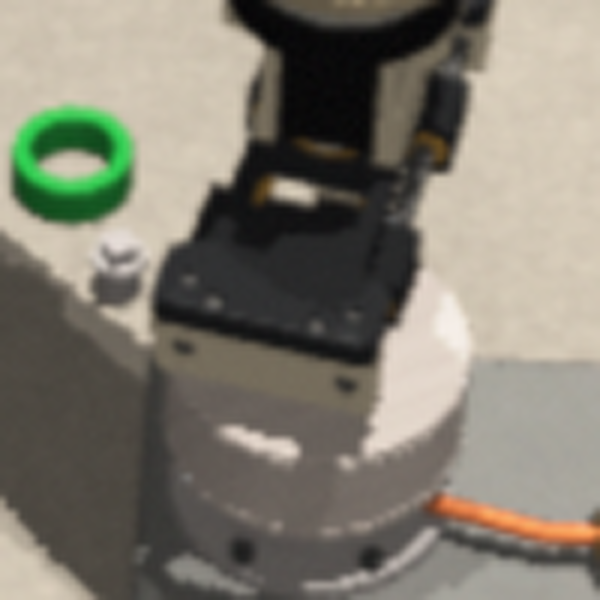

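>>> play_rows([
  [[0,0,-0.02],[0,0,0],-1],
  [[0,0,-0.05],[0,0,0],-1],
  [[0,0,-0.085],[0,0,0],-1],
  [[0,0,-0.12],[0,0,0],-1],
  [[0,0,-0.155],[0,0,0],-1],
  [[0,0,-0.19],[0,0,0],-1],
  [[0,0,-0.215],[0,0,0],-1],
  [[0,0,-0.228],[0,0,0],-1],
  [[0,0,-0.228],[0,0,0],-1],
  [[0,0,-0.228],[0,0,0],-1],
])

```text
clock: 24.35
position: [0.6644, 0.0106, 0.2625]
ee_rot: [-2.979, 0.997, -0.001]
force: [0.6, -0.3, -1.6]
width: 0.45
```

>>> play_rows([
  [[0,0,0],[0,0,0],-1],
  [[0,0,0],[0,0,0],-1],
  [[0,0,0],[0,0,0],-1],
  [[0,0,0],[0,0,0],-1],
  [[0,0,0],[0,0,0],-1],
])

```text
clock: 24.85
position: [0.6647, 0.0108, 0.2629]
ee_rot: [-2.979, 0.997, -0.002]
force: [0.2, -0.1, -1.5]
width: 0.449
```

Run:
```python
from h import *
from cell import arm
s=snap('scene','s_g4'); t=snap('top','t_g4'); snap('wrist','w_g4')
print(arm.observe()['force'],arm.observe()['width'])
plan([.6651,.0109,.262],-37)
crop('s_g4',310,220,75,5,'s_g4c')
P=cloud(s); r=np.hypot(P[...,0]-.667,P[...,1]-.01)
for a,b in ((.1,.115),(.118,.13),(.15,.185),(.183,.192),(.195,.215)):
    q=(r<.06)&(P[...,2]>a)&(P[...,2]<b); print(a,b,q.sum(),P[q].min(0).round(4) if q.sum() else '',P[q].max(0).round(4) if q.sum() else '')
```

```text
[ 0.59506433  0.07076767 -1.29153995] 0.4459821420530029
pos [0.6647 0.0107 0.263 ] yaw -37.01 tilt [ 1.5e-03  4.0e-04 -1.0e+00] t 25.0
shift [0.0004, -0.0008, 0.002] turn [-0.0012, -0.0009, -0.0001] mm 1.1
0.1 0.115 172 [ 0.6454 -0.0339  0.1   ] [0.7139 0.0486 0.115 ]
0.118 0.13 849 [ 0.6268 -0.034   0.118 ] [0.7125 0.0577 0.1299]
0.15 0.185 9 [0.6708 0.0035 0.1501] [0.676  0.0136 0.1547]
0.183 0.192 0  
0.195 0.215 175 [ 0.6522 -0.0442  0.2037] [0.72   0.0576 0.215 ]
```

View pics/s_g4c.png

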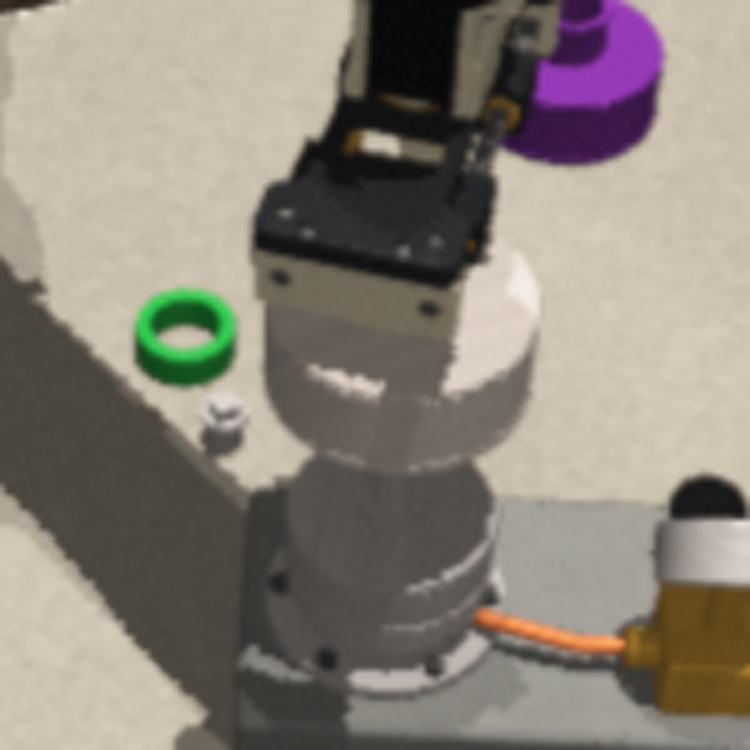

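View pics/s_g4.png

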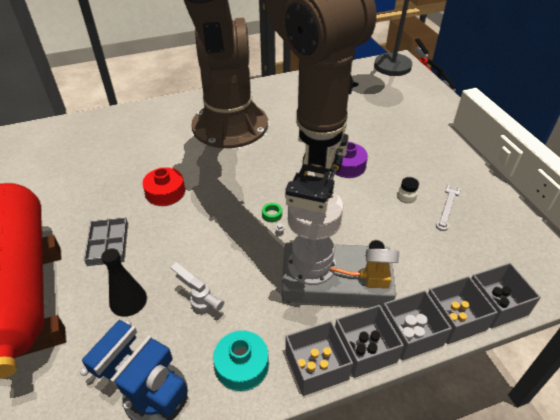

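Run:
```python
from h import *
s=load('pics/s_g4.npz'); P=cloud(s); r=np.hypot(P[...,0]-.667,P[...,1]-.01)
q=(r<.042)&(r>.012)&(abs(P[...,2]-.1245)<.006); A=P[q]; print(len(A),np.median(A[:,2]))
print("cap top slope",np.linalg.lstsq(np.c_[A[:,:2]-[.667,.01],np.ones(len(A))],A[:,2],rcond=None)[0])
q=(abs(P[...,2]-.251)<.006)&(r<.054); A=P[q]; print("guard roof",np.linalg.lstsq(np.c_[A[:,:2]-[.667,.01],np.ones(len(A))],A[:,2],rcond=None)[0],len(A))
from cell import arm; arm.sign_off(); print("done")
```

```text
659 0.12424100952987724
cap top slope [-0.00433489  0.00467008  0.124341  ]
guard roof [-0.01225433  0.00806316  0.25076445] 885
the job is handed in; nothing more can be done
done
```

I completed all the steps and handed the job in at about 25 s of the 72 s; no verdict was reported.

- **Holder:** It was pressed into the recess at about 33 N in the grip, then pressed again on the hub top at about 31 N. The flange measured z = 0.0966 m against 0.0965 m for the head face, so it is flush and level.
- **Cap and guard:** I lifted them together by the stem, with about 5 N of weight showing both were aboard. They were lowered to light contact (5 N) at the expected height, and the stem tip then stood at 0.1885 m.
- **Guard:** It was lifted alone by its neck, with about 1.5–2 N of weight confirming only the guard came up. It is still held level, with its rim at about 0.204–0.206 m, roughly 15 mm above the stem tip.
- **Final checks:** The cap's top is at 0.1243 m where 0.1245 m was expected, with a slope of about 0.4°, so it stayed seated. The other items look unmoved in the last picture.

**Disagreements:**
- The wrist camera read about 1.3 mm off along the jaw axis. I found this from the gripped holder and corrected for it.
- The arm's own position readings wandered by about 1 mm.
- The depth fit of the guard's roof gave a slope of about 0.8°, while the arm's pose showed about 0.1°; I put that down to depth noise.
- Presses also showed 11–14 N sideways on the wrist sensor.

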